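# Roll the resting vial into the end cradle and bolt it in

## Robot

A 7-joint arm with a two-finger parallel gripper is mounted at the origin on a cart in front of the work surface, level with it; the furniture and walls round the work are solid. World frame = base frame: x ahead of the robot, y to its left, z up, the work surface at z = 0. Lengths are in mm, angles in rad, forces in N, time in s.
With the tool pointing down it reaches from about 425 to 875 mm from the base axis. Payload 4.7 kg.
Tool frame: the origin (TCP) lies where the fingers leave the gripper's body, on its centre line; the fingertips stand r.finger_overhang ahead of it and the grasp point (between the pads) lies 54 mm ahead of it (r.finger_overhang is the distance from the TCP to the fingertips, in mm); z points along the fingers, y is the line along which they close (so a half turn about z gives the same grasp; the last joint's range is limited). The gripper opens to 85 mm and grips with 20 to 120 N. Pads are 22 mm wide; open, the fingers measure 114 mm over their backs; the gripper's body (76 mm by 85 mm) begins 54 mm behind the grasp point. The pads swing forward as they close: fully open they stand 13 mm farther back than shut.
Start: joints at [-1.157, 0.321, -0.07, 1.45, 0.023, 1.371, -0.057], TCP at [253.025, 598.745, 303.949] pointing down, gripper open.
Joint ranges: [-2.86, 2.86], [-0.3, 2.09], [-1.38, 1.24], [0.06, 2.45], [-1.56, 4.7], [0.09, 2.05], [-2.69, 2.69]. Speed limits (rad/s): [2.57, 2.57, 3.14, 3.14, 3.14, 3.14, 3.14].

## Interface

Orientations are given as a unit quaternion [w, x, y, z].
In Python, from cell import r, vision gives the robot as it stands.
- The arm moves only by the tool send_rows, never from a script. Its argument "targets" is a list of rows, each a list of 6 numbers: the shift along the tool's x, y, z in mm, then the turn, a rotation vector about the tool's x, y, z in degrees. A call has 1 to 8 rows; each row is the pose to reach, as a shift and turn from the pose commanded when the call began, along the tool's axes at that moment; what a row does not reach only later rows make up. A row lasts 1/12 s, in which the tool goes at most 41.7 mm and 7.16 degrees, less where a joint would pass 70% of its speed; a pose out of reach is approached as far as the arm can. A call with a gripper value outside its range is refused whole. "claw" is the gripper command: -1 is fully open, 1 is shut, values between are in proportion, set as the call begins (left out, the last holds). The fingers move at their own pace and stop on an object; "newtons" is the grip in N (left out, the last holds). Time passes only in rows, so rows that repeat a pose let the fingers close. It gives the time, the measured TCP pose, the force, the opening and the grip force at its end, in the units of the state.
- r.observe(): the state, without advancing time (a new reading comes with each control period).
- vision.camera(name): name is "scene" or "side" or "wrist"; returns the picture (420x560x3 uint8, red, green, blue); there is no depth.
- vision.camera_info(name): a dict with "mtx" (3x3 intrinsics, pixels), "rvec" (rotation vector, rad) and "tvec" (3), from world to camera coordinates, as OpenCV has them. Camera axes: x right, y down, z forward; pixel columns grow to the right and rows downward; lengths in mm; the calibration is good to about 2 mm. A picture is of the moment at which its call begins: read the wrist's pose just before it. camera_info takes no time and is no camera call; for the wrist camera it gives the pose at the moment of the call.
- r.close_job(): hands the job in; it is judged then, once.
The state is a dict: "time": time; "q": joint angles; "joint_vel": joint speeds; "joint_efforts": joint torques, N m; "ee_pos": TCP position; "tcp_rot": TCP orientation; "force": force on the tool from outside, world axes, zero at the start; "moment": the same for the moment, N m; "opening": opening from 0.0 (shut) to 1.0 (fully open); "grip_force": force on a finger pad.
Only numpy, scipy, OpenCV 4.12 (cv2) and the standard library are available. Lean on these libraries where they do the work, as an engineer would, in place of code of your own. Each camera call takes 0.05 s, during which the arm holds its last target. There are 200 camera calls.

## Task

The medium in the vial lying on the white rest board has only just set, so the vial must not be picked up or knocked: with closed fingertips pressing lightly on its top, roll it slowly over both low ribs into the last cradle, where it lies between the second rib and the upright end stop. Touch the vial only from above, never from behind or by gripping it, and do not press hard, as the glass is thin. Then push the board's slide bolt fully home behind the vial, let go, and leave the other things on the table where they are.

Things in the scene. Friction and masses are not known exactly. Their poses are not given: they have to be found in the camera images.
- board: White plastic rest board, fixed to the table, deck top 12 mm above it. Origin on the table under the track's middle; deck spans x -75..75, y -150..80 mm. The vial rolls along the board's +x (roughly away from the robot), starting between front lip (x = -66, 7 mm above the deck) and rib 1. Side walls, 8 mm above the deck, at y = +-70..76.
- rib_1 (a point): Top middle of rib 1, a plain metal ridge along the board's y, 136 mm long, 3 mm high above the deck, crest 1.5 mm wide, flanks of 28 degrees (13 mm wide at its foot) at board x = -20 mm. A vial let go while it leans half up a rib rolls back off it; once past the crest it drops on into the next cradle. Axes as the board's.
- rib_2 (a point): Top middle of rib 2, alike, at board x = 0. Axes as the board's.
- stop_top (a point): Top middle of the upright end stop, a white bar along y, 150 mm long, from board x = 23.5 to 33.5 mm, 18 mm above the deck. Axes as the board's.
- vial: Glass rearing vial with brown medium, lying on its side across the track; rolls freely as a cylinder 24.2 mm in diameter, 129 mm long, about 55 g. Origin at the centre of its round bottom, z along its axis (about the board's -y); x, y turn as it rolls. Under a moving fingertip it goes half as far as the fingertip. A rib lifts it 3 mm. Contact is stiff (1 mm too deep is some 10 N); over 20 N cracks it.
- vial_mid (a point): Middle of the vial's length on its axis, 12.1 mm above whatever the vial lies on.
- cradle_end (a point): Where vial_mid must end: the centre of the vial when it lies in the last cradle, between rib 2 and the end stop, with about 1 mm of play. 10.5 mm beyond the board's origin along x, 24.1 mm above the table. Axes as the board's.
- cradle_mid (a point): Where the vial's centre is when it lies in the middle cradle between the two ribs: board x = -10 mm, 24.1 mm above the table. Axes as the board's.
- bolt (a joint): Slide bolt on the board's -y side, m: 0 drawn back, 0.030 fully home (hard stop). Slides along the board's +y with about 2.5 N friction and stays where left. Home, its 6 mm rod, 14 mm above the deck, lies 1.5 to 4 mm behind the vial in the last cradle and keeps it from rolling back.
- bolt_knob (a point): Top of the bolt's upright post, on its axis, 62 mm above the table: a dark steel pin of 12 mm diameter with a black 15 mm cap (the top 6 mm), starting 14 mm above the table. Drawn back it stands at board x = -7.2, y = -130 mm; home at y = -100 mm. A guide block for the rod, 22 mm along x, 36 mm above the table, spans y = -92 to -78 mm.
- tally_counter: Grey hand tally counter, 52 x 71 x 28 mm, on the table at the board's +y side; leave alone. Origin under its centre.
- eraser: Small eraser in a card sleeve, 18 x 40 x 13 mm, on the table at the board's near edge; leave alone. Origin under its centre.
- dropper_bottle: Amber dropper bottle, 33 mm diameter, 99 mm tall, behind the board's far edge; leave alone. Origin under its centre.
- sticky_notes: Block of sticky notes, 51 x 51 x 20 mm, behind the board's far edge; leave alone. Origin under its centre.
- swab_cup: Clear cup with swabs, 82 mm diameter, 85 mm tall, to the right at the back; leave alone. Origin under its centre.
Mind the look-alikes: they are no part of the job. What is shaped like the vial but yellow is not meant.

How it is judged:
By the outcome, as a careful person would: the job done as asked, in the order asked, and still so for the second after the job is handed in, with the robot touching nothing.
It also fails if it takes over 72 s, if anything falls off the work surface, if the arm or the gripper's body presses on something with over 40 N, if the wrist force passes 120 N, or if a joint passes its speed limit or range.

## Working session

There is one attempt and no reset: what is moved stays moved. The work goes in short steps, Python scripts to look and compute and a tool call to move; the robot and the scene stay as the last step left them, time stands still between calls to the robot, and variables do not carry over. Pictures are saved under pics/ and viewed, at most 12 in all, crops included, and the job is handed in when it is done.

Besides the shell and the picture viewer there is one more tool, called after "Call:" as name([rows], argument=value, ...), one row to a line, values as JSON. send_rows: Moves the arm, as the interface text tells. Its arguments: {"type":"object","properties":{"targets":{"type":"array","items":{"type":"array","items":{"type":"number"}}},"claw":{"type":"number"},"newtons":{"type":"number"}},"required":["targets"]}

```bash
mkdir -p pics; ls
python3 - <<'E'
from cell import r, vision
import cv2
o=r.observe(); print({k:o[k] for k in('time','ee_pos','tcp_rot','force','opening')}, r.finger_overhang)
for n in("scene","side"):
    cv2.imwrite(f"pics/{n}0.png",vision.camera(n)[:,:,::-1]); i=vision.camera_info(n); print(n,i)
E
```

```text
pics
{'time': 0.0, 'ee_pos': array([252.88119604, 598.36679662, 302.77719861]), 'tcp_rot': array([-1.46903925e-04,  1.98551345e-01,  9.80090012e-01, -9.54177019e-04]), 'force': array([-0.75465357, -0.03843224,  0.18329318]), 'opening': 0.994657142658957} 72.6
scene {'mtx': array([[464.20773589,   0.        , 275.27070677],
       [  0.        , 464.20773589, 210.08648578],
       [  0.        ,   0.        ,   1.        ]]), 'rvec': array([ 1.08039636,  2.40705993, -1.03183319]), 'tvec': array([ 184.55156624, -367.28645757, 1912.70276426])}
side {'mtx': array([[466.07549506,   0.        , 285.09327692],
       [  0.        , 466.07549506, 209.58258355],
       [  0.        ,   0.        ,   1.        ]]), 'rvec': array([ 1.39408106,  1.92830848, -1.04653445]), 'tvec': array([ -56.50858337, -282.03877465, 1762.40107572])}
```

View pics/scene0.png

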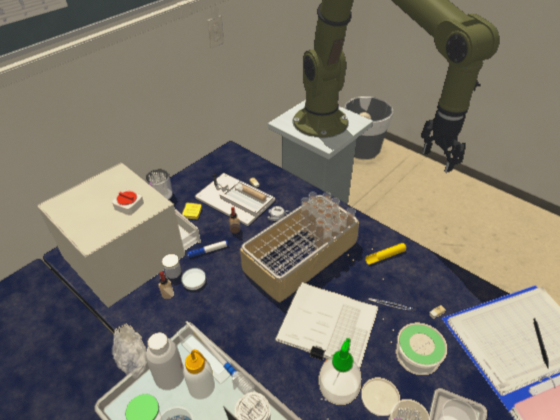

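View pics/side0.png

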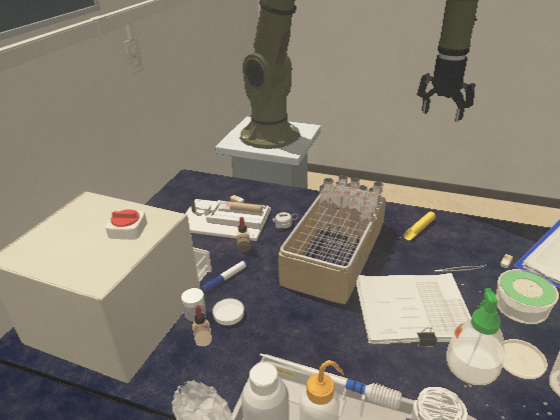

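The scene view shows the white board around px (236,198), with the vial at about (257,193). The side view shows it around (228,218), with the vial at (247,208). A box stands to the left. I'll cast rays for a rough pose, then use the wrist camera.

```bash
cat > h.py <<'E'
import numpy as np, cv2
from cell import r, vision
from scipy.spatial.transform import Rotation as R
def ray(info,px):
    K=np.array(info['mtx']); M=cv2.Rodrigues(np.array(info['rvec'],float))[0]; t=np.array(info['tvec'],float).ravel()
    p=np.atleast_2d(np.array(px,float)); d=np.c_[p,np.ones(len(p))]@np.linalg.inv(K).T@M
    return -M.T@t, d/np.linalg.norm(d,axis=1)[:,None]
def plane(info,px,z):
    c,d=ray(info,px); return c+d*((z-c[2])/d[:,2])[:,None]
def proj(info,P):
    return cv2.projectPoints(np.atleast_2d(np.array(P,float)),np.array(info['rvec'],float),np.array(info['tvec'],float),np.array(info['mtx']),None)[0].reshape(-1,2)
def rot():
    q=r.observe()['tcp_rot']; return R.from_quat([q[1],q[2],q[3],q[0]])
E
python3 - <<'E'
from h import *
np.set_printoptions(precision=1,suppress=True)
for n,b in(("scene",(160,165,310,245)),("side",(165,180,315,255))):
    im=cv2.imread(f"pics/{n}0.png"); x0,y0,x1,y1=b
    cv2.imwrite(f"pics/{n}0c.png",cv2.resize(im[y0:y1,x0:x1],None,fx=5,fy=5,interpolation=cv2.INTER_CUBIC))
i=vision.camera_info("scene"); print(plane(i,[(236,198),(196,197),(235,176),(275,200),(237,221)],12))
i=vision.camera_info("side"); print(plane(i,[(228,218)],12))
w=vision.camera_info("wrist"); c,d=ray(w,[(280,210)]); print(w['mtx'],c,d, rot().as_matrix(), rot().inv().apply(c-r.observe()['ee_pos']),rot().inv().apply(d))
E
```

```text
[[567.8  84.9  12. ]
 [653.4 -20.6  12. ]
 [488.8  -0.3  12. ]
 [488.7 190.4  12. ]
 [642.2 165.2  12. ]]
[[566.9  86.6  12. ]]
[[375.3   0.  282.8]
 [  0.  375.3 209.1]
 [  0.    0.    1. ]] [177.8 629.4 373.8] [[ 0.3 -0.1 -0.9]] [[-0.9  0.4 -0. ]
 [ 0.4  0.9 -0. ]
 [-0.  -0.  -1. ]] [ 81.2  -0.8 -70.9] [[-0.3 -0.   0.9]]
```

View pics/scene0c.png

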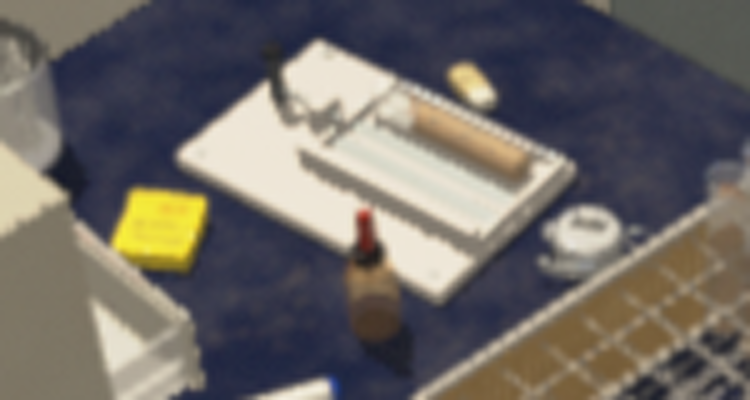

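Run:
```python
from h import *
np.set_printoptions(precision=2,suppress=True)
i=vision.camera_info("scene")
P=plane(i,[(224,172.6),(275.6,198),(248,225.4),(195,196.4)],12)
M=np.array([(-75,-150),(-75,80),(75,80),(75,-150)],float)
print(P, [np.linalg.norm(P[k]-P[k-1]) for k in range(4)])
a=(M-M.mean(0))@[1,1j]; b=(P[:,:2]-P[:,:2].mean(0))@[1,1j]
yaw=np.angle((np.conj(a)*b).sum()); s,c=np.sin(yaw),np.cos(yaw)
Rb=np.array([[c,-s],[s,c]]); o=P[:,:2].mean(0)-Rb@M.mean(0); print(np.degrees(yaw),o)
# want: tool x = -board x, tool z down ; TCP above board (-20,-20) z=300
xt=np.r_[-Rb[:,0],0]; zt=np.array([0,0,-1.]); Rd=np.c_[xt,np.cross(zt,xt),zt]
R0=rot(); p0=r.observe()['ee_pos']; tgt=np.r_[o+Rb@[-30,-20],260]
print(R0.inv().apply(tgt-p0), np.degrees((R0.inv()*R.from_matrix(Rd)).as_rotvec()))
```

```text
[[501.41 -43.65  12.  ]
 [480.05 185.3   12.  ]
 [633.06 205.39  12.  ]
 [653.59 -25.47  12.  ]] [np.float64(153.2595488771373), np.float64(229.94685551169238), np.float64(154.3308577910727), np.float64(231.76949932702576)]
5.793028908740152 [563.5  115.21]
[-457.46 -356.09   43.58] [ -0.1   -0.02 -28.69]
```

Call:
send_rows([
  [-25,-20,3,0,0,-3],
  [-58,-45,6,0,0,-7],
  [-90,-70,9,0,0,-11],
  [-123,-96,12,0,0,-15],
  [-156,-121,15,0,0,-19],
  [-189,-147,18,0,0,-23],
  [-222,-172,21,0,0,-26.5],
  [-254,-198,24,0,0,-28.7],
], claw=1, newtons=20)

```text
time: 0.77
ee_pos: [410.4, 315.6, 279.6]
tcp_rot: [-0.0, -0.052, 0.999, 0.0]
force: [0.9, -0.1, 0.2]
opening: -0.003
grip_force: 0.0
```

```bash
cat >> h.py <<'E'
def delta(tgt,yaw):
    s,c=np.sin(yaw),np.cos(yaw); xt=np.array([-c,-s,0]); zt=np.array([0,0,-1.])
    Rd=np.c_[xt,np.cross(zt,xt),zt]; R0=rot(); o=r.observe()
    print('t',o['time'],'tcp',np.round(o['ee_pos'],1),'F',np.round(o['force'],1))
    print('shift',np.round(R0.inv().apply(np.array(tgt)-o['ee_pos']),2),'turn',np.round(np.degrees((R0.inv()*R.from_matrix(Rd)).as_rotvec()),2))
E
python3 -c "
from h import *
s,c=np.sin(.1011),np.cos(.1011);delta(np.r_[np.array([563.5,115.2])+[c*-30+s*20,s*-30-c*20],260],.1011)"
```

```text
t 0.7667 tcp [410.4 315.6 279.6] F [ 0.9 -0.1  0.2]
shift [-101.43 -235.17   19.58] turn [ 0.   -0.    0.17]
```

Call:
send_rows([
  [-14,-35,3,0,0,0],
  [-28,-70,6,0,0,0],
  [-42,-105,9,0,0,0],
  [-57,-140,12,0,0,0],
  [-71,-175,15,0,0,0],
  [-85,-205,18,0,0,0],
  [-95,-225,19,0,0,0],
  [-99,-231,19,0,0,0],
])

```text
time: 1.43
ee_pos: [532.9, 92.9, 260.4]
tcp_rot: [-0.0, -0.047, 0.999, -0.001]
force: [-0.2, -0.5, 0.3]
opening: -0.0
grip_force: 0.0
```

Run:
```python
from h import *
w=vision.camera_info("wrist"); im=vision.camera("wrist"); 
cv2.imwrite("pics/w1.png",im[:,:,::-1]); import pickle; pickle.dump(w,open("w1.pkl","wb")); print(r.observe()['ee_pos'])
cv2.imwrite("pics/w1b.png",cv2.resize(im[:,:,::-1],(784,588),interpolation=cv2.INTER_CUBIC))
```

```text
[532.9055021   93.97551638 260.49963588]
```

View pics/w1b.png

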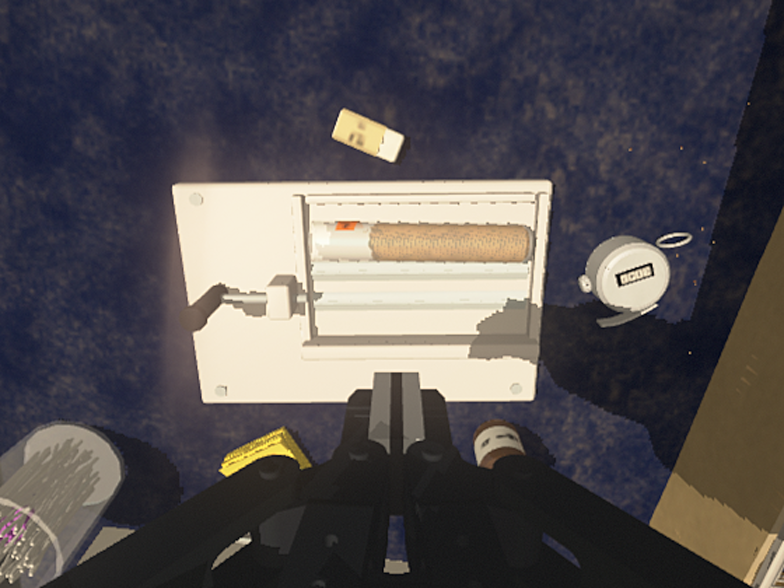

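The wrist view (×1.4) shows the vial at x 311–531, y≈242. Rib 1 is at y≈268, rib 2 at y≈299 and the stop at about 340–357. The bolt's guide block is at (282,298), the knob is at about (205,308) with its cap dark, and my fingertips are at (397,375). Next I'll convert these to board coordinates.

Run:
```python
from h import *
import pickle
np.set_printoptions(precision=1,suppress=True)
w=pickle.load(open("w1.pkl","rb")); im=cv2.imread("pics/w1.png")
C=np.array([(172,184),(552,181),(534,402),(202,403)])/1.4
P=plane(w,C,12)[:,:2]; M=np.array([(-75,-150),(-75,80),(75,80),(75,-150)],float)
a=(M-M.mean(0))@[1,1j]; b=(P-P.mean(0))@[1,1j]
yaw=np.angle((np.conj(a)*b).sum()); s,c=np.sin(yaw),np.cos(yaw); Rb=np.array([[c,-s],[s,c]]); o=P.mean(0)-Rb@M.mean(0)
print('sizes',[np.linalg.norm(P[k]-P[k-1]) for k in range(4)],'yaw',np.degrees(yaw),'o',o,'resid',(P-o)@Rb-M)
B=lambda px,z:(plane(w,np.array(px)/1.4,z)[:,:2]-o)@Rb
print('rib1',B([(315,267),(527,266)],15),'rib2',B([(315,299),(527,298)],15))
print('stop top far/near',B([(303,346),(535,346),(303,336),(535,336)],30))
print('vial ends/mid',B([(311,242),(531,243)],24.1), 'edges y',B([(450,225),(450,262)],24.1))
print('knob',B([(205,315),(222,296)],62), 'guide',B([(283,278),(283,290)],36))
t=np.r_[r.observe()['ee_pos'][:2],260.5-72.6]; print('tip px',proj(w,t)*1.4)
print('expected px knob top',proj(w,np.r_[o+Rb@[-7.2,-130],62])*1.4)
# grey profile along column through vial x=460
g=cv2.cvtColor(im,cv2.COLOR_BGR2GRAY); print(g[125:260,215:225].mean(1).astype(int))
```

```text
sizes [np.float64(149.25788781297598), np.float64(227.71758317346593), np.float64(149.94413132836604), np.float64(229.11442179519895)] yaw 5.72892826272345 o [562.3 108.7] resid [[ 0.3  1.1]
 [ 0.1 -1.2]
 [ 0.  -0.4]
 [-0.4  0.5]]
rib1 [[-23.3 -65.4]
 [-23.1  67. ]] rib2 [[ -2.1 -66.6]
 [ -2.   68.5]]
stop top far/near [[ 23.8 -73.4]
 [ 24.6  71.9]
 [ 17.  -72.9]
 [ 17.8  71.4]]
vial ends/mid [[-41.4 -65.5]
 [-40.   66. ]] edges y [[-51.1  17.3]
 [-28.5  17.9]]
knob [[  -9.6 -119.7]
 [ -20.5 -109.1]] guide [[-22.6 -81.2]
 [-15.2 -81.7]]
tip px [[404.4 395.9]]
expected px knob top [[186.8 319.1]]
[ 80  81  82  75 111 169 213 234 237 239 239 239 243 227 179 199 209 206
 204 199 186 176 177 179 180 180 182 183 184 184 184 186 183 175 178 182
 185 187 190 191 195 196 190 192 192 195 196 197 197 196 195 194 195 194
 193 197 200 197 195 194 188 185 192 189 174 183 189 188 194 200 199 193
 185 189 186 183 184 174 175 176 178 174 157 147 136 145 160 165 168 171
 168 162 164 162 161 157 158 160 160 157 179 195 193 194 194 194 194 195
 196 196 197 198 200 200 199 199 204 203 183 164 159 165 209 236 237 238
 236 235 234 233 230 221 223 236 235]
```

Run:
```python
from h import *
y=np.radians(5.73); Rb=np.array([[np.cos(y),-np.sin(y)],[np.sin(y),np.cos(y)]])
delta(np.r_[np.array([562.3,108.7])+Rb@[-41,0],140],y)
```

```text
t 1.4833 tcp [532.9  94.  260.5] F [ 1.3 -1.6  1.2]
shift [ 10.33  11.87 120.48] turn [-0.1  -0.01 -0.27]
```

Call:
send_rows([
  [2,2,20,0,0,-0.2],
  [4,4,50,0,0,-0.3],
  [6,7,80,0,0,-0.3],
  [9,10,105,0,0,-0.3],
  [10.5,12,118,0,0,-0.3],
  [10.5,12,120.5,0,0,-0.3],
  [10.5,12,120.5,0,0,-0.3],
  [10.5,12,120.5,0,0,-0.3],
])

```text
time: 2.15
ee_pos: [520.4, 109.7, 141.4]
tcp_rot: [0.001, -0.054, 0.999, 0.0]
force: [0.3, 0.5, -0.1]
opening: 0.001
grip_force: 0.0
```

Run:
```python
from h import *
import pickle
vision.camera("wrist"); vision.camera("wrist")
o=r.observe(); w=vision.camera_info("wrist"); im=vision.camera("wrist")[:,:,::-1]; pickle.dump((w,o),open("w2.pkl","wb"))
cv2.imwrite("pics/w2.png",im); cv2.imwrite("pics/w2b.png",cv2.resize(im,(784,588),interpolation=cv2.INTER_CUBIC))
print(o['ee_pos'],o['force'],o['tcp_rot'],o['time']); print('tip',proj(w,o['ee_pos']+rot().apply([[0,0,72.6],[11,0,72.6]]))*1.4)
```

```text
[520.98014538 109.33095453 142.00418563] [ 1.49042623 -0.70918951 -0.17000042] [ 1.37773860e-03 -5.33177023e-02  9.98576538e-01  4.72339737e-04] 2.25
tip [[400.42601446 395.21183942]
 [400.48707758 362.94981441]]
```

View pics/w2b.png

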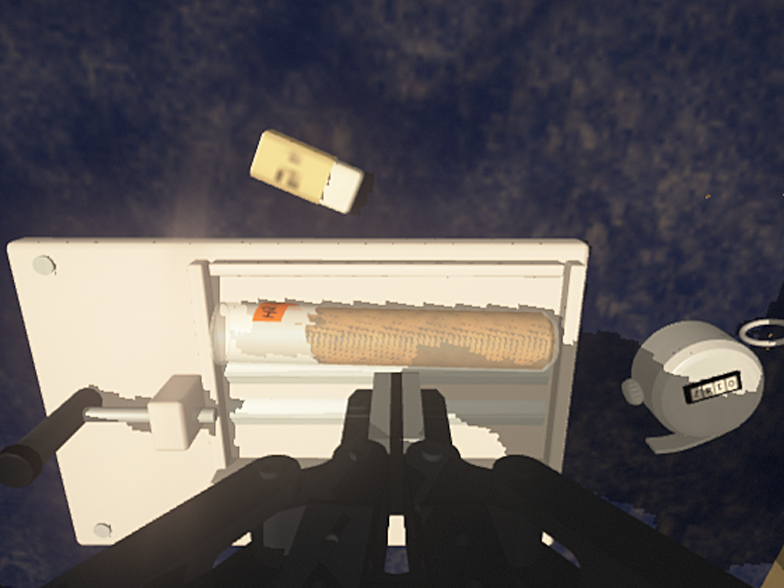

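The vial spans y≈304–368 and x≈211–558 in this ×1.4 picture. The pad front edges sit at (374–420, 372), rib 1's crest at about y 375 and rib 2's at about 405. The knob cap is at (18,463).

Run:
```python
from h import *
import pickle
np.set_printoptions(precision=1,suppress=True)
w,ob=pickle.load(open("w2.pkl","rb")); im=cv2.imread("pics/w2.png")
C=np.array([(8,240),(589,243),(560,545),(76,545)])/1.4   # deck corners
P=plane(w,C,12)[:,:2]; M=np.array([(-75,-150),(-75,80),(75,80),(75,-150)],float)
a=(M-M.mean(0))@[1,1j]; b=(P-P.mean(0))@[1,1j]
yaw=np.angle((np.conj(a)*b).sum()); s,c=np.sin(yaw),np.cos(yaw); Rb=np.array([[c,-s],[s,c]]); o=P.mean(0)-Rb@M.mean(0)
print('yaw',np.degrees(yaw),'o',o,'resid',(P-o)@Rb-M)
B=lambda px,z:(plane(w,np.array(px)/1.4,z)[:,:2]-o)@Rb
print('tcp board',(ob['ee_pos'][:2]-o)@Rb,'padfront',B([(374,372),(420,372)],ob['ee_pos'][2]-72.6))
print('lip top',B([(388,263),(388,275)],19),'stop',)
cc,_=ray(w,[(0,0)]); cb=(cc[:2]-o)@Rb; print('cam',cb,cc[2])
hsv=cv2.cvtColor(im,cv2.COLOR_BGR2HSV); m=cv2.inRange(hsv,(5,60,60),(22,255,255))
for col in (240,250,320,360,380):
    ys=np.where(m[205:280,col])[0]+205; t,bt=ys.min(),ys.max()+1
    e=B([(col*1.4,t*1.4),(col*1.4,bt*1.4)],24.1)[:,0]; th=np.arctan2(e-cb[0],cc[2]-24.1).mean()
    print(col,t,bt,e,'centre x',cb[0]+np.tan(th)*(cc[2]-24.1))
print('ends',B([(213,336),(557,340)],24.1))
g=cv2.cvtColor(im,cv2.COLOR_BGR2GRAY)
for cl in(180,240): print(cl,list(zip(range(255,310),g[255:310,cl-4:cl+4].mean(1).astype(int))))
print('rib exp rows',proj(w,[np.r_[o+Rb@[x,y],15] for x in(-20,0) for y in(-55,-30)]))
print('knob', B([(18,463)],62),'guide top',B([(165,376),(203,376),(198,424),(152,424)],36))
```

```text
yaw 5.969200267646498 o [561.3 109.5] resid [[-0.3  1.3]
 [ 0.7 -1.9]
 [-0.3  2. ]
 [-0.1 -1.4]]
tcp board [-40.1   4. ] padfront [[-47.8  -4. ]
 [-47.9  10. ]]
lip top [[-68.1  -0.4]
 [-63.3  -0.4]] stop
cam [-122.1    2.6] 212.67395031272602
240 216 260 [-53.9 -27.9] centre x -41.24043649474467
250 217 260 [-53.4 -27.9] centre x -40.94913733439982
320 219 262 [-52.3 -26.7] centre x -39.80989911048444
360 222 263 [-50.6 -26.1] centre x -38.642249094885685
380 222 264 [-50.6 -25.5] centre x -38.36004165907214
ends [[-39.9 -68.6]
 [-38.4  65.7]]
180 [(255, np.int64(227)), (256, np.int64(222)), (257, np.int64(215)), (258, np.int64(211)), (259, np.int64(223)), (260, np.int64(237)), (261, np.int64(243)), (262, np.int64(245)), (263, np.int64(244)), (264, np.int64(244)), (265, np.int64(237)), (266, np.int64(227)), (267, np.int64(230)), (268, np.int64(221)), (269, np.int64(200)), (270, np.int64(208)), (271, np.int64(210)), (272, np.int64(207)), (273, np.int64(208)), (274, np.int64(226)), (275, np.int64(238)), (276, np.int64(235)), (277, np.int64(235)), (278, np.int64(235)), (279, np.int64(2
[... 1348 characters left out ...]
8)), (286, np.int64(241)), (287, np.int64(242)), (288, np.int64(243)), (289, np.int64(244)), (290, np.int64(244)), (291, np.int64(244)), (292, np.int64(244)), (293, np.int64(245)), (294, np.int64(239)), (295, np.int64(225)), (296, np.int64(228)), (297, np.int64(229)), (298, np.int64(221)), (299, np.int64(200)), (300, np.int64(206)), (301, np.int64(206)), (302, np.int64(208)), (303, np.int64(224)), (304, np.int64(236)), (305, np.int64(234)), (306, np.int64(234)), (307, np.int64(235)), (308, np.int64(235)), (309, np.int64(235))]
rib exp rows [[184.3 265.1]
 [227.  265.2]
 [187.1 294.9]
 [228.5 294.9]]
knob [[  -9.4 -125.9]] guide top [[-28.8 -84. ]
 [-28.8 -69.7]
 [ -8.  -74.1]
 [ -8.  -91.9]]
```

Call:
send_rows([
  [2,-2,8,0,0,0],
  [4,-3,18,0,0,0],
  [6,-4.4,25,0,0,0],
  [6,-4.4,29,0,0,0],
  [6,-4.4,30.5,0,0,0],
  [6,-4.4,30.5,0,0,0],
  [6,-4.4,30.5,0,0,0],
  [6,-4.4,30.5,0,0,0],
])

```text
time: 2.97
ee_pos: [514.7, 104.0, 110.1]
tcp_rot: [0.0, -0.053, 0.999, 0.0]
force: [-0.3, -0.5, 0.4]
opening: -0.001
grip_force: 0.0
```

```bash
cat >> h.py <<'E'
def av(n=4,name="wrist"):
    F=[];P=[]
    for k in range(n):
        im=vision.camera(name); o=r.observe(); F.append(o['force']);P.append(o['ee_pos'])
    print('t%.2f F'%o['time'],np.round(np.mean(F,0),2),'sd',np.round(np.std(F,0),2),'P',np.round(np.mean(P,0),2),np.round(np.std(P,0),2)); return im
E
python3 -c "
from h import *
cv2.imwrite('pics/w3.png',av(5)[:,:,::-1])"
```

```text
t3.22 F [-0.12 -0.26  0.16] sd [0.46 0.49 0.44] P [514.64 103.95 110.15] [0.05 0.04 0.03]
```

Call:
send_rows([
  [0,0,0.4,0,0,0],
  [0,0,0.8,0,0,0],
  [0,0,1.1,0,0,0],
  [0,0,1.1,0,0,0],
  [0,0,1.1,0,0,0],
])

```text
time: 3.63
ee_pos: [514.5, 103.8, 108.9]
tcp_rot: [0.0, -0.053, 0.999, 0.0]
force: [0.4, -0.2, 0.9]
opening: 0.0
grip_force: 0.3
```

Call:
send_rows([
  [0,0,0.2,0,0,0],
  [0,0,0.3,0,0,0],
  [0,0,0.3,0,0,0],
  [0,0,0.3,0,0,0],
])

```text
time: 3.97
ee_pos: [514.8, 103.8, 108.8]
tcp_rot: [0.0, -0.053, 0.999, 0.0]
force: [-0.5, 0.1, 2.4]
opening: -0.003
grip_force: 1.3
```

```bash
python3 -c "
from h import *
av(3)"
```

```text
t4.12 F [-0.18  0.02  2.82] sd [0.58 0.38 0.47] P [514.74 103.83 108.81] [0.01 0.01 0.01]
```

Call:
send_rows([
  [-0.7,0,0.1,0,0,0],
  [-1.9,0,0.1,0,0,0],
  [-3.2,0,0.1,0,0,0],
  [-4.5,0,0.1,0,0,0],
  [-5.8,0,0.1,0,0,0],
  [-7.1,0,0.1,0,0,0],
  [-7.8,0,0.1,0,0,0],
  [-8,0,0.1,0,0,0],
])

```text
time: 4.78
ee_pos: [523.0, 104.5, 108.8]
tcp_rot: [0.0, -0.053, 0.999, -0.0]
force: [-0.6, -1.0, 5.5]
opening: 0.002
grip_force: 2.8
```

```bash
cat >> h.py <<'E'
def vial(im,O=(562.0,109.2),yaw=np.radians(5.95)):
    w=vision.camera_info("wrist"); Rb=np.array([[np.cos(yaw),-np.sin(yaw)],[np.sin(yaw),np.cos(yaw)]]); O=np.array(O)
    B=lambda px,z:(plane(w,px,z)[:,:2]-O)@Rb
    cc,_=ray(w,[(0,0)]); cb=(cc[:2]-O)@Rb; h=cc[2]-24.1
    m=cv2.inRange(cv2.cvtColor(im,cv2.COLOR_RGB2HSV),(5,60,60),(22,255,255)); m[:150]=0
    for col in (235,245,320,350,380):
        ys=np.where(m[:,col])[0]
        if len(ys)<10: continue
        t,b=ys.min(),ys.max()+1; e=B([(col,t),(col,b)],24.1); th=np.arctan2(e[:,0]-cb[0],h).mean()
        print(col,t,b,'w %.1f'%(e[1,0]-e[0,0]),'y %.1f centre x %.1f'%(e[0,1],cb[0]+np.tan(th)*h))
    print('tcp board',np.round((r.observe()['ee_pos'][:2]-O)@Rb,1))
E
python3 -c "
from h import *
vial(cv2.imread('pics/w3.png')[:,:,::-1])
im=av(3);vial(im); cv2.imwrite('pics/w4.png',im[:,:,::-1])"
```

```text
235 173 306 w 65.2 y -22.4 centre x -54.5
245 177 306 w 63.4 y -18.2 centre x -53.5
320 249 303 w 28.3 y 14.8 centre x -35.8
350 254 309 w 29.1 y 28.6 centre x -33.0
380 261 310 w 26.1 y 42.5 centre x -30.8
tcp board [-39.3  -0.7]
t4.93 F [ 0.42 -0.73  5.52] sd [0.34 0.27 0.1 ] P [522.98 104.44 108.77] [0.01 0.01 0.01]
235 247 299 w 27.1 y -23.7 centre x -37.3
245 160 318 w 77.5 y -18.0 centre x -54.9
320 253 302 w 25.7 y 14.9 centre x -35.0
350 202 303 w 50.6 y 27.1 centre x -48.1
380 255 304 w 25.8 y 42.3 centre x -34.0
tcp board [-39.3  -0.7]
```

```bash
python3 -c "
import cv2
im=cv2.imread('pics/w4.png'); cv2.imwrite('pics/w4b.png',cv2.resize(im[190:420,120:480],None,fx=2.2,fy=2.2,interpolation=cv2.INTER_CUBIC))"
```

```text
(no output)
```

View pics/w4b.png

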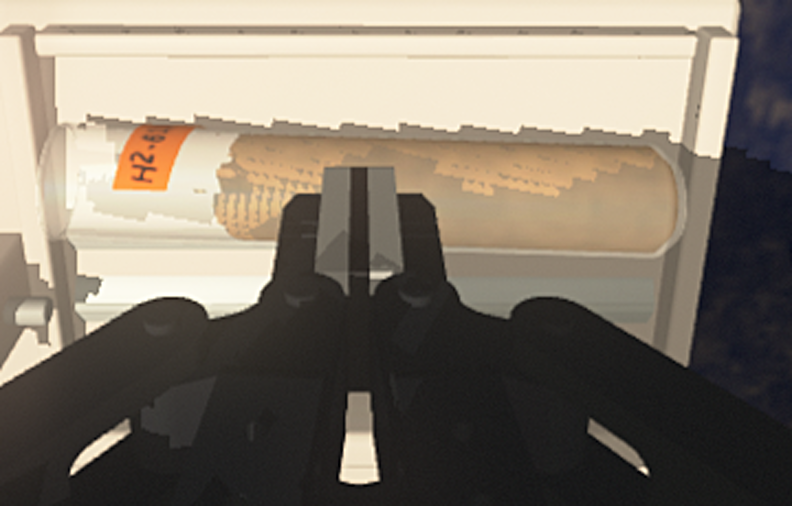

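```bash
python3 -c "
from h import *
w=vision.camera_info('wrist'); y=np.radians(5.95); Rb=np.array([[np.cos(y),-np.sin(y)],[np.sin(y),np.cos(y)]]);O=np.array([562.,109.2])
print('padfront',(plane(w,[(283,266)],36.2)[:,:2]-O)@Rb)
print('ribs rows',proj(w,[np.r_[O+Rb@[x,30],15] for x in(-20,0)]))
c=lambda x,yy:(x/2.2+120,yy/2.2+190)
for z,l in((24.1,'axis'),):
  for a,b,n in((100,123,'Ltop'),(100,240,'Lbot'),(640,146,'Rtop'),(640,255,'Rbot')): print(n,(plane(w,[c(a,b)],z)[:,:2]-O)@Rb)
cc,_=ray(w,[(0,0)]);print((cc[:2]-O)@Rb,cc[2])
"
```

```text
padfront [[-47.04817565  -1.98005455]]
ribs rows [[346.68522873 294.90955467]
 [344.54357448 328.59778237]]
Ltop [[-50.84124298 -55.18233363]]
Lbot [[-23.18511218 -57.92689788]]
Rtop [[-45.77740236  56.4395262 ]]
Rbot [[-19.60645383  59.32862614]]
[-121.1295886    -2.02803871] 179.6141511744115
```

Call:
send_rows([
  [-0.7,0,-0.1,0,0,0],
  [-1.9,0,-0.15,0,0,0],
  [-3.1,0,-0.15,0,0,0],
  [-4.3,0,-0.15,0,0,0],
  [-5.5,0,-0.15,0,0,0],
  [-6.2,0,-0.15,0,0,0],
  [-6.5,0,-0.15,0,0,0],
  [-6.5,0,-0.15,0,0,0],
])

```text
time: 5.6
ee_pos: [529.4, 105.0, 108.8]
tcp_rot: [0.0, -0.053, 0.999, -0.0]
force: [-0.6, -0.6, 5.0]
opening: -0.002
grip_force: 2.6
```

```bash
python3 -c "
from h import *
im=av(3);vial(im)"
```

```text
t5.75 F [ 0.47 -0.7   4.98] sd [0.73 0.29 0.17] P [529.35 104.96 108.78] [0.   0.01 0.  ]
235 238 293 w 28.2 y -23.7 centre x -34.8
245 240 294 w 27.8 y -19.3 centre x -34.0
320 192 296 w 51.3 y 13.7 centre x -45.8
350 192 298 w 52.4 y 26.7 centre x -45.4
380 249 299 w 26.0 y 41.8 centre x -30.5
tcp board [-32.9  -0.8]
```

Call:
send_rows([
  [0,0,-0.4,0,0,0],
  [0,0,-1.2,0,0,0],
  [0,0,-3,0,0,0],
  [3,0,-3,0,0,0],
  [6,0,-3,0,0,0],
  [6,0,-3,0,0,0],
  [6,0,-2,0,0,0],
  [6,0,-1,0,0,0],
])

```text
time: 6.42
ee_pos: [522.9, 104.8, 109.5]
tcp_rot: [0.0, -0.053, 0.999, 0.0]
force: [-0.3, -0.2, 0.8]
opening: 0.003
grip_force: 0.0
```

```bash
python3 -c "
from h import *
im=av(3);vial(im)"
```

```text
t6.57 F [ 0.82 -0.14 -0.31] sd [0.24 0.35 0.28] P [522.83 104.71 109.39] [0.05 0.02 0.06]
235 156 305 w 72.2 y -21.9 centre x -58.7
245 160 305 w 70.5 y -17.8 centre x -57.7
320 253 303 w 26.4 y 15.2 centre x -34.5
350 259 309 w 26.7 y 29.1 centre x -31.4
380 260 310 w 26.7 y 42.9 centre x -30.9
tcp board [-39.4  -0.4]
```

Call:
send_rows([
  [0,0,0.4,0,0,0],
  [0,0,0.7,0,0,0],
  [0,0,0.9,0,0,0],
  [0,0,0.9,0,0,0],
  [0,0,0.9,0,0,0],
])

```text
time: 6.98
ee_pos: [523.2, 104.7, 108.9]
tcp_rot: [0.0, -0.053, 0.999, 0.0]
force: [-0.2, 0.2, 1.9]
opening: -0.003
grip_force: 0.7
```

Call:
send_rows([
  [-0.4,0,0.2,0,0,0],
  [-1.1,0,0.2,0,0,0],
  [-1.8,0,0.2,0,0,0],
  [-2.5,0,0.2,0,0,0],
  [-3,0,0.2,0,0,0],
  [-3,0,0.2,0,0,0],
])

```text
time: 7.48
ee_pos: [526.4, 105.0, 108.8]
tcp_rot: [0.0, -0.053, 0.999, 0.0]
force: [1.4, -0.2, 4.5]
opening: -0.003
grip_force: 2.2
```

Call:
send_rows([
  [-0.4,0,0,0,0,0],
  [-0.8,0,0,0,0,0],
  [-1.2,0,0,0,0,0],
  [-1.6,0,0,0,0,0],
  [-2,0,0,0,0,0],
  [-2,0,0,0,0,0],
])

```text
time: 7.98
ee_pos: [528.1, 105.1, 108.9]
tcp_rot: [0.0, -0.053, 0.999, -0.0]
force: [-1.1, -0.9, 5.9]
opening: 0.003
grip_force: 3.1
```

Call:
send_rows([
  [-0.4,0,-0.1,0,0,0],
  [-0.8,0,-0.15,0,0,0],
  [-1.2,0,-0.2,0,0,0],
  [-1.6,0,-0.25,0,0,0],
  [-2,0,-0.3,0,0,0],
  [-2,0,-0.3,0,0,0],
])

```text
time: 8.48
ee_pos: [530.0, 105.1, 109.1]
tcp_rot: [-0.0, -0.053, 0.999, -0.0]
force: [-0.2, -0.6, 6.6]
opening: 0.002
grip_force: 3.0
```

```bash
python3 -c "
from h import *
im=av(2);vial(im)"
```

```text
t8.58 F [-0.63 -1.64  6.15] sd [0.32 0.1  0.14] P [529.96 105.12 109.07] [0.01 0.02 0.02]
235 189 298 w 53.8 y -22.8 centre x -45.3
245 242 298 w 29.0 y -19.2 centre x -31.8
320 187 301 w 56.4 y 13.8 centre x -45.2
350 253 303 w 26.3 y 28.5 centre x -27.7
380 187 304 w 58.0 y 39.6 centre x -44.5
tcp board [-32.3  -0.8]
```

Call:
send_rows([
  [-0.4,0,-0.1,0,0,0],
  [-0.8,0,-0.2,0,0,0],
  [-1.2,0,-0.3,0,0,0],
  [-1.6,0,-0.4,0,0,0],
  [-2,0,-0.5,0,0,0],
  [-2,0,-0.5,0,0,0],
])

```text
time: 9.08
ee_pos: [531.9, 105.2, 109.3]
tcp_rot: [-0.0, -0.053, 0.999, -0.0]
force: [-0.5, -1.8, 4.7]
opening: 0.003
grip_force: 2.6
```

Call:
send_rows([
  [-0.4,0,-0.1,0,0,0],
  [-0.8,0,-0.2,0,0,0],
  [-1.2,0,-0.3,0,0,0],
  [-1.6,0,-0.4,0,0,0],
  [-2,0,-0.5,0,0,0],
  [-2,0,-0.5,0,0,0],
])

```text
time: 9.58
ee_pos: [533.7, 105.9, 109.6]
tcp_rot: [-0.0, -0.053, 0.999, 0.0]
force: [-0.6, -1.1, 1.5]
opening: -0.0
grip_force: 1.2
```

Call:
send_rows([
  [0,0,0.1,0,0,0],
  [0,0,0.25,0,0,0],
  [0,0,0.25,0,0,0],
])

```text
time: 9.83
ee_pos: [533.8, 105.9, 109.6]
tcp_rot: [-0.0, -0.053, 0.999, 0.0]
force: [-1.5, -1.0, 3.7]
opening: -0.001
grip_force: 1.7
```

```bash
python3 -c "
from h import *
im=av(2);vial(im); cv2.imwrite('pics/w5.png',im[:,:,::-1]); cv2.imwrite('pics/w5b.png',cv2.resize(im[190:420,120:480,::-1],None,fx=2.2,fy=2.2,interpolation=cv2.INTER_CUBIC))"
```

```text
t9.93 F [-1.65 -1.22  3.51] sd [0.12 0.16 0.14] P [533.84 105.92 109.58] [0.   0.   0.01]
235 161 294 w 64.1 y -22.0 centre x -48.9
245 239 294 w 28.4 y -18.9 centre x -29.4
320 243 297 w 28.1 y 15.1 centre x -27.6
350 248 298 w 26.1 y 28.9 centre x -26.1
380 249 299 w 26.2 y 42.6 centre x -25.6
tcp board [-28.3  -0.3]
```

View pics/w5b.png

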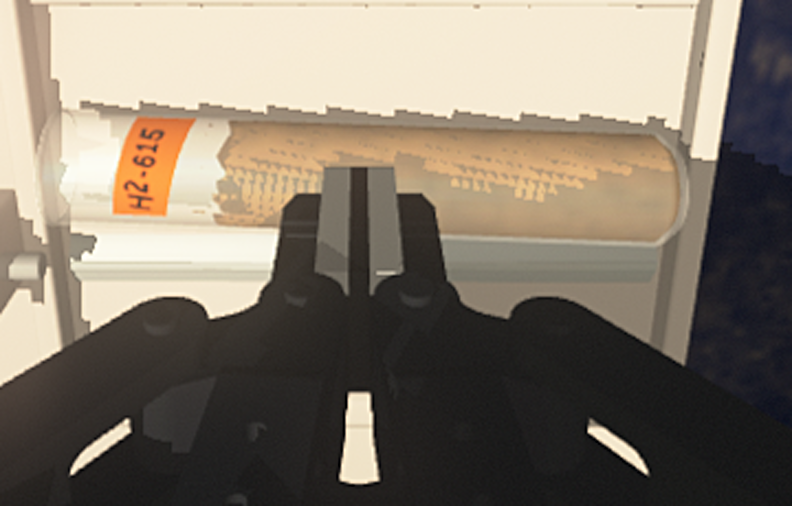

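Call:
send_rows([
  [-0.4,0,0,0,0,-0.5],
  [-0.8,0,-0.1,0,0,-1],
  [-1.2,0,-0.15,0,0,-1.5],
  [-1.6,0,-0.2,0,0,-2],
  [-2,0,-0.25,0,0,-2.5],
  [-2,0,-0.25,0,0,-3],
  [-2,0,-0.25,0,0,-3],
])

```text
time: 10.52
ee_pos: [536.1, 106.2, 110.1]
tcp_rot: [0.0, -0.08, 0.997, 0.0]
force: [-1.8, -0.9, 4.7]
opening: 0.0
grip_force: 2.6
```

```bash
cat >> h.py <<'E'
def skew(im):
    "vial centreline by colour mask on the right part and the rim: rows of lower edge (brown) at two columns"
    w=vision.camera_info("wrist"); yaw=np.radians(5.95); Rb=np.array([[np.cos(yaw),-np.sin(yaw)],[np.sin(yaw),np.cos(yaw)]]); O=np.array([562.,109.2])
    m=cv2.inRange(cv2.cvtColor(im,cv2.COLOR_RGB2HSV),(5,60,60),(22,255,255)); m=cv2.morphologyEx(m,cv2.MORPH_OPEN,np.ones((5,5)))
    n,l,st,_=cv2.connectedComponentsWithStats(m); k=1+np.argmax(st[1:,4]); m=(l==k)
    pts=np.array([(c,np.where(m[:,c])[0].max()+1) for c in list(range(222,246,2))+list(range(325,415,3)) if m[:,c].any()])
    q=(plane(w,pts,24.1)[:,:2]-O)@Rb; f=np.polyfit(q[:,1],q[:,0],1); res=q[:,0]-np.polyval(f,q[:,1]); g=abs(res)<1; f=np.polyfit(q[g,1],q[g,0],1)
    cc,_=ray(w,[(0,0)]); cx=((cc[:2]-O)@Rb)[0]; h=cc[2]-24.1; a=np.arctan2(f[1]-cx,h); s=np.arcsin(12.1/np.hypot(f[1]-cx-12,h))
    print('skew deg %.2f lower edge x %.1f mid centre x %.1f n %d sd %.2f'%(np.degrees(np.arctan(f[0])),f[1],cx+np.tan(a-s)*h,g.sum(),res[g].std()),'tcp x %.1f'%((r.observe()['ee_pos'][:2]-O)@Rb)[0])
E
python3 -c "
from h import *
im=av(2);skew(im)"
```

```text
t10.62 F [-0.72 -1.53  5.37] sd [0.69 0.15 0.6 ] P [536.13 106.18 110.08] [0.   0.   0.01]
skew deg 2.28 lower edge x -12.6 mid centre x -26.7 n 42 sd 0.16 tcp x -26.0
```

Call:
send_rows([
  [-0.4,0,-0.1,0,0,-0.5],
  [-0.8,0,-0.2,0,0,-1],
  [-1.2,0,-0.3,0,0,-1.5],
  [-1.6,0,-0.4,0,0,-2],
  [-2,0,-0.45,0,0,-2],
  [-2,0,-0.45,0,0,-2],
  [-2,0,-0.45,0,0,-2],
])

```text
time: 11.2
ee_pos: [538.1, 106.6, 110.5]
tcp_rot: [0.0, -0.097, 0.995, 0.0]
force: [-0.8, -0.9, 6.2]
opening: 0.002
grip_force: 2.6
```

```bash
python3 -c "
from h import *
im=av(2);skew(im)"
```

```text
t11.30 F [-1.56 -0.83  5.49] sd [0.1  0.04 0.63] P [538.11 106.56 110.5 ] [0.01 0.02 0.01]
skew deg 2.40 lower edge x -11.7 mid centre x -25.7 n 41 sd 0.19 tcp x -24.0
```

Call:
send_rows([
  [0.8,0.1,0.15,0,0,0],
  [2,0.2,0.4,0,0,0],
  [3.2,0.3,0.65,0,0,0],
  [4.4,0.4,0.9,0,0,0],
  [5.6,0.5,1.1,0,0,0],
  [6.8,0.6,1.25,0,0,0],
  [8,0.7,1.4,0,0,0],
  [8,0.7,1.4,0,0,0],
])

```text
time: 11.97
ee_pos: [529.6, 105.9, 108.9]
tcp_rot: [0.0, -0.097, 0.995, 0.0]
force: [-0.9, 0.0, 4.3]
opening: -0.001
grip_force: 2.0
```

```bash
python3 -c "
from h import *
im=av(2);skew(im)"
```

```text
t12.07 F [-0.61  0.7   4.01] sd [0.15 0.58 0.13] P [529.75 105.91 108.87] [0.03 0.01 0.01]
skew deg 1.96 lower edge x -16.2 mid centre x -30.4 n 42 sd 0.15 tcp x -32.4
```

Call:
send_rows([
  [0,0,-0.5,0,0,0],
  [0,0,-2,0,0,0],
  [0,0,-6,0,0,1],
  [2,-10,-8,0,0,3],
  [4,-22,-8,0,0,5],
  [6,-34,-8,0,0,5],
  [7.5,-41,-8,0,0,5],
  [7.5,-43.5,-8,0,0,5],
])

```text
time: 12.73
ee_pos: [530.7, 58.5, 116.7]
tcp_rot: [-0.0, -0.051, 0.999, -0.0]
force: [1.6, -0.3, 0.0]
opening: 0.002
grip_force: 0.0
```

Call:
send_rows([
  [0,0,3,0,0,0],
  [0,0,5.5,0,0,0],
  [0,0,6.8,0,0,0],
  [0,0,7.2,0,0,0],
  [0,0,7.5,0,0,0],
  [0,0,7.7,0,0,0],
  [0,0,7.7,0,0,0],
])

```text
time: 13.32
ee_pos: [530.8, 61.7, 109.1]
tcp_rot: [0.0, -0.053, 0.999, 0.0]
force: [-0.2, 0.2, 0.0]
opening: 0.003
grip_force: 0.0
```

```bash
python3 -c "
from h import *
im=av(2); cv2.imwrite('pics/w6.png',im[:,:,::-1]); delta([0,0,0],np.radians(5.95)); cv2.imwrite('pics/w6b.png',cv2.resize(im[190:420,120:480,::-1],None,fx=2.2,fy=2.2,interpolation=cv2.INTER_CUBIC))"
```

```text
t13.42 F [-0.04 -0.61 -0.34] sd [0.08 0.41 0.21] P [530.92  61.58 109.22] [0.01 0.04 0.02]
t 13.4167 tcp [530.9  61.5 109.2] F [-0.1 -0.2 -0.1]
shift [534.48  -4.7  109.11] turn [0.   0.01 0.16]
```

View pics/w6b.png

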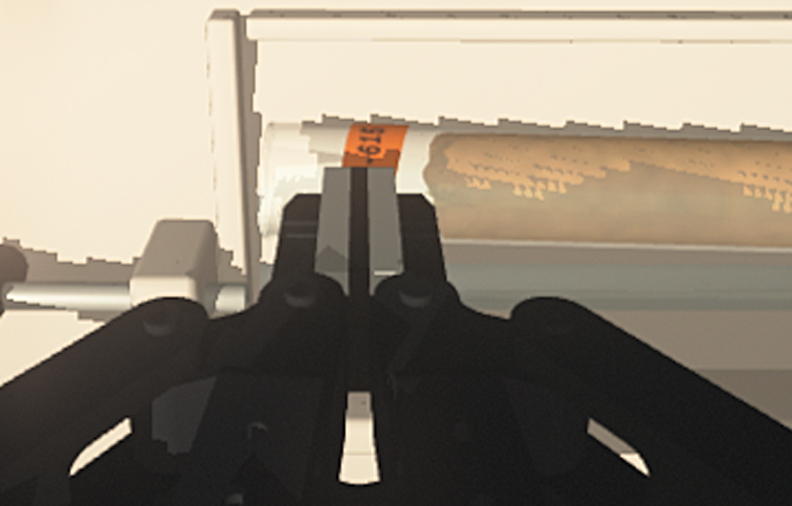

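The finger sits over the label end of the vial at (358,167). The vial still leans slightly, with its lower edge going from 235 on the left to 247 on the right. I'll press here and roll this end forward to square the vial up.

Call:
send_rows([
  [0,0,0.3,0,0,0],
  [0,0,0.6,0,0,0],
  [0,0,0.7,0,0,0],
  [0,0,0.7,0,0,0],
])

```text
time: 13.75
ee_pos: [531.2, 61.5, 108.8]
tcp_rot: [0.0, -0.053, 0.999, 0.0]
force: [0.1, 0.6, 3.1]
opening: -0.004
grip_force: 1.2
```

Call:
send_rows([
  [-0.6,0,0,0,0,0],
  [-1.4,0,0,0,0,0],
  [-2.2,0,0,0,0,0],
  [-3,0,0,0,0,0],
  [-3.5,0,0,0,0,0],
  [-4,0,0,0,0,0],
  [-4,0,0,0,0,0],
])

```text
time: 14.33
ee_pos: [535.3, 61.8, 108.8]
tcp_rot: [0.0, -0.053, 0.999, 0.0]
force: [0.6, 0.3, 4.3]
opening: 0.003
grip_force: 2.5
```

```bash
python3 -c "
from h import *
av(2);im=vision.camera('wrist')
w=vision.camera_info('wrist');yaw=np.radians(5.95);Rb=np.array([[np.cos(yaw),-np.sin(yaw)],[np.sin(yaw),np.cos(yaw)]]);O=np.array([562.,109.2])
m=cv2.inRange(cv2.cvtColor(im,cv2.COLOR_RGB2HSV),(5,60,60),(22,255,255));m[:240]=0;m[340:]=0
pts=np.array([(c,np.where(m[:,c])[0].max()+1) for c in range(330,500,5) if m[:,c].any()]);q=(plane(w,pts,24.1)[:,:2]-O)@Rb
f=np.polyfit(q[:,1],q[:,0],1);print(np.degrees(np.arctan(f[0])),f[1],(q[:,0]-np.polyval(f,q[:,1])).std());print((r.observe()['ee_pos'][:2]-O)@Rb)
"
```

```text
t14.43 F [ 0.62 -0.96  5.21] sd [0.11 0.06 0.28] P [535.25  61.82 108.76] [0.01 0.   0.01]
1.8460885672706642 -17.032964809139735 0.15985818427694273
[-31.53822783 -44.34408741]
```

Call:
send_rows([
  [-0.6,0,0,0,0,0],
  [-1.4,0,0,0,0,0],
  [-2.2,0,0,0,0,0],
  [-3,0,0,0,0,0],
  [-3.8,0,0,0,0,0],
  [-4.5,0,0,0,0,0],
  [-5,0,0,0,0,0],
  [-5,0,0,0,0,0],
])

```text
time: 15.15
ee_pos: [540.1, 62.1, 108.8]
tcp_rot: [0.0, -0.053, 0.999, -0.0]
force: [-0.0, -0.4, 5.3]
opening: -0.001
grip_force: 3.1
```

```bash
cat >> h.py <<'E'
def skew2(a=330,b=500):
    av(2);im=vision.camera('wrist')
    w=vision.camera_info('wrist');yaw=np.radians(5.95);Rb=np.array([[np.cos(yaw),-np.sin(yaw)],[np.sin(yaw),np.cos(yaw)]]);O=np.array([562.,109.2])
    m=cv2.inRange(cv2.cvtColor(im,cv2.COLOR_RGB2HSV),(5,60,60),(22,255,255));m[:240]=0;m[340:]=0
    pts=np.array([(c,np.where(m[:,c])[0].max()+1) for c in range(a,b,5) if m[:,c].any()]);q=(plane(w,pts,24.1)[:,:2]-O)@Rb
    f=np.polyfit(q[:,1],q[:,0],1);print('skew %.2f edge %.1f mid~%.1f sd %.2f'%(np.degrees(np.arctan(f[0])),f[1],f[1]-14.1,(q[:,0]-np.polyval(f,q[:,1])).std()),'tcp',(r.observe()['ee_pos'][:2]-O)@Rb)
    return im
E
python3 -c "
from h import *
skew2()"
```

```text
t15.25 F [-0.18 -1.55  5.85] sd [0.12 0.25 0.74] P [540.06  62.1  108.81] [0.   0.   0.01]
skew 2.00 edge -14.7 mid~-28.8 sd 0.17 tcp [-26.7317526  -44.58680908]
```

Call:
send_rows([
  [0.5,0,-0.3,0,0,0],
  [1,0,-1.5,0,0,0],
  [1,0,-6,0,0,0],
  [4,10,-8,0,0,0],
  [7,22,-8,0,0,0],
  [10,34,-8,0,0,0],
  [11.5,42,-8,0,0,0],
  [11.5,44,-8,0,0,0],
])

```text
time: 15.97
ee_pos: [522.7, 107.4, 116.3]
tcp_rot: [-0.0, -0.055, 0.999, 0.001]
force: [-0.0, 0.8, 0.4]
opening: 0.0
grip_force: 0.0
```

```bash
python3 -c "
from h import *
skew(skew2(325,415))"
```

```text
t16.07 F [ 0.31 -0.01  0.73] sd [0.11 0.08 0.07] P [523.3  106.17 116.39] [0.19 0.54 0.04]
skew 1.06 edge -24.4 mid~-38.5 sd 0.18 tcp [-38.54162118  -0.38939758]
skew deg 1.45 lower edge x -24.7 mid centre x -38.7 n 38 sd 0.37 tcp x -38.5
```

Call:
send_rows([
  [3,0,0,0,0,0],
  [6,0,0,0,0,0],
  [6,0,0,0,0,0],
  [6,0,0,0,0,0],
  [6,0,0,0,0,0],
  [6,0,0,0,0,0],
])

```text
time: 16.62
ee_pos: [517.8, 104.1, 116.5]
tcp_rot: [0.0, -0.053, 0.999, 0.0]
force: [-0.2, -0.4, 0.1]
opening: -0.003
grip_force: 0.0
```

```bash
python3 -c "
from h import *
skew(skew2(325,415))"
```

```text
t16.72 F [ 0.17 -0.31 -0.08] sd [0.11 0.59 0.06] P [517.84 104.17 116.5 ] [0.   0.04 0.  ]
skew 1.12 edge -24.4 mid~-38.5 sd 0.17 tcp [-44.43911069  -0.39254772]
skew deg 1.62 lower edge x -24.8 mid centre x -39.0 n 34 sd 0.39 tcp x -44.4
```

Call:
send_rows([
  [0,0,3,0,0,0],
  [0,0,5.5,0,0,0],
  [0,0,6.8,0,0,0],
  [0,0,7.2,0,0,0],
  [0,0,7.6,0,0,0],
  [0,0,7.9,0,0,0],
  [0,0,8.0,0,0,0],
  [0,0,8.0,0,0,0],
])

```text
time: 17.43
ee_pos: [518.1, 104.2, 108.8]
tcp_rot: [0.0, -0.053, 0.999, 0.0]
force: [0.2, 0.0, 3.3]
opening: -0.002
grip_force: 1.4
```

Call:
send_rows([
  [-0.8,0,0.1,0,0,0],
  [-2.4,0,0.1,0,0,0],
  [-4.2,0,0.1,0,0,0],
  [-6,0,0.1,0,0,0],
  [-7.8,0,0.1,0,0,0],
  [-9.6,0,0.1,0,0,0],
  [-11.2,0,0.1,0,0,0],
  [-12,0,0.1,0,0,0],
])

```text
time: 18.1
ee_pos: [530.4, 105.3, 108.8]
tcp_rot: [0.001, -0.053, 0.999, -0.0]
force: [-0.2, -1.2, 5.4]
opening: 0.002
grip_force: 2.9
```

```bash
python3 -c "
from h import *
skew(skew2(325,415))"
```

```text
t18.20 F [ 0.82 -1.19  5.22] sd [0.27 0.2  0.67] P [530.48 105.35 108.78] [0.01 0.01 0.02]
skew 1.88 edge -17.9 mid~-32.0 sd 0.16 tcp [-31.81707005  -0.56302299]
skew deg 1.74 lower edge x -17.8 mid centre x -32.0 n 42 sd 0.20 tcp x -31.8
```

Call:
send_rows([
  [0,0,-0.3,0,0,0],
  [0,0,-1,0,0,0],
  [0,0,-3,0,0,0],
  [4,0,-3,0,0,0],
  [7.5,0,-3,0,0,0],
  [7.5,0,-3,0,0,0],
  [7.5,0,-2,0,0,0],
  [7.5,0,-1.1,0,0,0],
])

```text
time: 18.92
ee_pos: [522.1, 104.8, 109.4]
tcp_rot: [0.0, -0.053, 0.999, 0.0]
force: [0.3, 0.3, 0.6]
opening: 0.001
grip_force: 0.0
```

```bash
python3 -c "
from h import *
skew(skew2(325,415))"
```

```text
t19.02 F [-0.24 -0.35 -0.57] sd [0.33 0.92 0.06] P [522.08 104.77 109.2 ] [0.03 0.02 0.04]
skew 1.87 edge -17.7 mid~-31.8 sd 0.17 tcp [-40.06653421  -0.29177128]
skew deg 1.51 lower edge x -17.6 mid centre x -32.0 n 30 sd 0.16 tcp x -40.1
```

Call:
send_rows([
  [0,0,0.4,0,0,0],
  [0,0,0.7,0,0,0],
  [0,0,0.9,0,0,0],
  [0,0,1.1,0,0,0],
  [0,0,1.1,0,0,0],
])

```text
time: 19.48
ee_pos: [522.7, 104.8, 108.8]
tcp_rot: [0.001, -0.053, 0.999, 0.0]
force: [0.2, -0.2, 2.6]
opening: -0.002
grip_force: 1.6
```

Call:
send_rows([
  [0,0,-0.5,0,0,0],
  [0,0,-1.5,0,0,0],
  [1,0,-1.5,0,0,0],
  [2,0,-1.5,0,0,0],
  [2,0,-1,0,0,0],
  [2,0,-0.4,0,0,0],
  [2,0,0,0,0,0],
  [2,0,0.1,0,0,0],
])

```text
time: 20.15
ee_pos: [520.6, 104.6, 108.6]
tcp_rot: [0.0, -0.053, 0.999, 0.0]
force: [-0.4, -0.1, 2.7]
opening: -0.003
grip_force: 1.6
```

Call:
send_rows([
  [-0.3,0,0.1,0,0,0],
  [-1,0,0.2,0,0,0],
  [-2,0,0.2,0,0,0],
  [-3,0,0.2,0,0,0],
  [-4,0,0.2,0,0,0],
  [-5,0,0.2,0,0,0],
  [-6,0,0.2,0,0,0],
  [-6,0,0.2,0,0,0],
])

```text
time: 20.82
ee_pos: [526.9, 104.9, 109.2]
tcp_rot: [0.001, -0.053, 0.999, 0.0]
force: [-1.5, -1.6, 8.7]
opening: -0.001
grip_force: 4.7
```

```bash
python3 -c "
from h import *
skew(skew2(325,415))"
```

```text
t20.92 F [-1.76 -0.47  9.01] sd [0.36 0.63 0.17] P [526.83 104.94 109.16] [0.   0.   0.01]
skew 2.09 edge -14.3 mid~-28.4 sd 0.16 tcp [-35.4225242   -0.60460635]
skew deg 1.98 lower edge x -14.2 mid centre x -28.6 n 42 sd 0.18 tcp x -35.4
```

Call:
send_rows([
  [-0.5,0,-0.3,0,0,0],
  [-1.2,0,-0.45,0,0,0],
  [-1.9,0,-0.6,0,0,0],
  [-2.6,0,-0.75,0,0,0],
  [-3.3,0,-0.9,0,0,0],
  [-4,0,-1.05,0,0,0],
  [-4,0,-1.05,0,0,0],
])

```text
time: 21.55
ee_pos: [530.6, 105.3, 110.1]
tcp_rot: [0.0, -0.053, 0.999, 0.0]
force: [-2.3, -1.7, 8.9]
opening: -0.001
grip_force: 4.6
```

Call:
send_rows([
  [-0.5,0,-0.1,0,0,0],
  [-1.1,0,-0.25,0,0,0],
  [-1.7,0,-0.4,0,0,0],
  [-2.3,0,-0.5,0,0,0],
  [-3,0,-0.6,0,0,0],
  [-3,0,-0.6,0,0,0],
])

```text
time: 22.05
ee_pos: [533.9, 105.6, 110.9]
tcp_rot: [0.001, -0.053, 0.999, 0.0]
force: [-2.0, -0.7, 8.2]
opening: -0.0
grip_force: 4.5
```

```bash
python3 -c "
from h import *
skew(skew2(325,415))"
```

```text
t22.15 F [-0.9  -0.9   8.79] sd [0.08 0.32 0.33] P [533.88 105.64 110.86] [0.   0.01 0.01]
skew 2.39 edge -10.2 mid~-24.3 sd 0.17 tcp [-28.35102678  -0.64190327]
skew deg 10.72 lower edge x -16.4 mid centre x -30.4 n 16 sd 0.41 tcp x -28.4
```

Call:
send_rows([
  [-0.6,0,-0.25,0,0,0],
  [-1.2,0,-0.4,0,0,0],
  [-1.8,0,-0.5,0,0,0],
  [-2.4,0,-0.6,0,0,0],
  [-3,0,-0.65,0,0,0],
  [-3,0,-0.65,0,0,0],
])

```text
time: 22.7
ee_pos: [537.0, 106.0, 111.4]
tcp_rot: [0.001, -0.053, 0.999, 0.0]
force: [-0.8, -0.9, 7.3]
opening: 0.005
grip_force: 3.7
```

Call:
send_rows([
  [-0.6,0,-0.08,0,0,0],
  [-1.2,0,-0.15,0,0,0],
  [-1.8,0,-0.2,0,0,0],
  [-2.4,0,-0.25,0,0,0],
  [-3,0,-0.28,0,0,0],
  [-3,0,-0.28,0,0,0],
])

```text
time: 23.2
ee_pos: [540.1, 106.3, 111.6]
tcp_rot: [0.001, -0.053, 0.999, 0.0]
force: [-0.5, -1.1, 7.9]
opening: -0.002
grip_force: 3.4
```

```bash
python3 -c "
from h import *
skew(skew2(325,415))"
```

```text
t23.30 F [-0.11 -0.61  6.41] sd [0.23 0.5  0.16] P [540.11 106.25 111.64] [0.   0.03 0.  ]
skew 1.94 edge -6.6 mid~-20.7 sd 0.16 tcp [-22.04770303  -0.67080921]
skew deg 2.21 lower edge x -6.9 mid centre x -21.0 n 36 sd 0.39 tcp x -22.0
```

Call:
send_rows([
  [-0.6,0,-0.03,0,0,0],
  [-1.2,0,-0.06,0,0,0],
  [-1.8,0,-0.08,0,0,0],
  [-2.4,0,-0.1,0,0,0],
  [-3,0,-0.1,0,0,0],
  [-3,0,-0.1,0,0,0],
])

```text
time: 23.85
ee_pos: [543.2, 106.6, 111.8]
tcp_rot: [0.001, -0.053, 0.999, -0.0]
force: [0.7, -1.1, 6.4]
opening: -0.0
grip_force: 3.3
```

Call:
send_rows([
  [-0.6,0,0,0,0,0],
  [-1.2,0,0,0,0,0],
  [-1.8,0,0,0,0,0],
  [-2.4,0,0,0,0,0],
  [-3,0,0,0,0,0],
  [-3,0,0,0,0,0],
])

```text
time: 24.35
ee_pos: [546.3, 106.9, 111.8]
tcp_rot: [0.001, -0.053, 0.999, -0.0]
force: [0.9, -0.7, 6.5]
opening: 0.0
grip_force: 3.2
```

```bash
python3 -c "
from h import *
skew(skew2(325,415))"
```

```text
t24.45 F [-0.04 -0.71  5.9 ] sd [0.56 0.33 0.08] P [546.26 106.85 111.76] [0.01 0.01 0.01]
skew 2.18 edge -4.0 mid~-18.1 sd 0.15 tcp [-15.9186171   -0.71235979]
skew deg 1.95 lower edge x -3.9 mid centre x -17.9 n 42 sd 0.17 tcp x -15.9
```

Call:
send_rows([
  [-0.6,0,0,0,0,0],
  [-1.2,0,0,0,0,0],
  [-1.8,0,0.02,0,0,0],
  [-2.4,0,0.04,0,0,0],
  [-3,0,0.06,0,0,0],
  [-3,0,0.06,0,0,0],
])

```text
time: 25.0
ee_pos: [549.3, 107.2, 111.7]
tcp_rot: [0.001, -0.053, 0.999, -0.0]
force: [-0.7, -1.1, 5.7]
opening: 0.0
grip_force: 2.9
```

Call:
send_rows([
  [-0.6,0,0.03,0,0,0],
  [-1.2,0,0.08,0,0,0],
  [-1.8,0,0.14,0,0,0],
  [-2.4,0,0.2,0,0,0],
  [-3,0,0.26,0,0,0],
  [-3,0,0.26,0,0,0],
])

```text
time: 25.5
ee_pos: [552.4, 107.5, 111.4]
tcp_rot: [0.001, -0.053, 0.999, -0.0]
force: [0.7, -1.0, 5.3]
opening: 0.0
grip_force: 2.7
```

```bash
python3 -c "
from h import *
skew(skew2(325,415))"
```

```text
t25.60 F [ 1.06 -0.76  5.36] sd [0.08 0.05 0.24] P [552.4  107.48 111.4 ] [0.01 0.   0.02]
skew 1.82 edge -1.6 mid~-15.7 sd 0.16 tcp [-9.71908248 -0.72643307]
skew deg 1.84 lower edge x -1.6 mid centre x -15.5 n 41 sd 0.18 tcp x -9.7
```

Call:
send_rows([
  [-0.8,0,0.1,0,0,0],
  [-1.6,0,0.2,0,0,0],
  [-2.4,0,0.35,0,0,0],
  [-3.2,0,0.5,0,0,0],
  [-4,0,0.6,0,0,0],
  [-4,0,0.6,0,0,0],
])

```text
time: 26.15
ee_pos: [556.3, 107.9, 110.6]
tcp_rot: [0.001, -0.053, 0.999, -0.0]
force: [1.2, -2.0, 6.2]
opening: -0.002
grip_force: 2.9
```

```bash
python3 -c "
from h import *
skew(skew2(325,415))"
```

```text
t26.25 F [ 1.55 -1.01  4.71] sd [0.14 0.31 0.25] P [556.29 107.92 110.6 ] [0.   0.01 0.01]
skew 1.28 edge -0.2 mid~-14.3 sd 0.17 tcp [-5.8119095  -0.70925246]
skew deg 1.56 lower edge x -0.4 mid centre x -14.2 n 42 sd 0.16 tcp x -5.8
```

Call:
send_rows([
  [-0.8,0,0.15,0,0,0],
  [-1.6,0,0.3,0,0,0],
  [-2.4,0,0.5,0,0,0],
  [-3.2,0,0.7,0,0,0],
  [-4,0,0.9,0,0,0],
  [-4,0,0.9,0,0,0],
])

```text
time: 26.8
ee_pos: [559.9, 108.3, 109.3]
tcp_rot: [0.001, -0.053, 0.999, -0.0]
force: [3.4, -1.7, 5.4]
opening: 0.003
grip_force: 2.9
```

```bash
python3 -c "
from h import *
skew(skew2(325,415))"
```

```text
t26.90 F [ 2.   -1.6   5.15] sd [0.69 0.11 0.15] P [559.83 108.31 109.31] [0.   0.01 0.01]
skew 1.20 edge 0.9 mid~-13.2 sd 0.16 tcp [-2.27729596 -0.67708332]
skew deg 1.34 lower edge x 0.8 mid centre x -13.0 n 42 sd 0.19 tcp x -2.3
```

Call:
send_rows([
  [-0.5,0,-0.2,0,0,0],
  [-1,0,-0.5,0,0,0],
  [-1.5,0,-1,0,0,0],
  [-2,0,-3,0,0,0],
  [-2,0,-6,0,0,0],
  [-2,0,-6,0,0,0],
])

```text
time: 27.45
ee_pos: [560.2, 109.5, 114.6]
tcp_rot: [-0.001, -0.053, 0.999, 0.0]
force: [0.1, -0.3, -0.7]
opening: 0.001
grip_force: 0.0
```

```bash
python3 -c "
from h import *
im=skew2(325,415);skew(im); cv2.imwrite('pics/w7b.png',cv2.resize(im[190:420,120:480,::-1],None,fx=2.2,fy=2.2,interpolation=cv2.INTER_CUBIC))"
```

```text
t27.55 F [ 0.08 -0.52  0.24] sd [0.59 0.16 0.32] P [560.33 109.33 114.56] [0.04 0.06 0.01]
skew 1.30 edge 3.0 mid~-11.1 sd 0.18 tcp [-1.54820893  0.13430739]
skew deg 1.30 lower edge x 3.0 mid centre x -10.7 n 41 sd 0.24 tcp x -1.5
```

View pics/w7b.png

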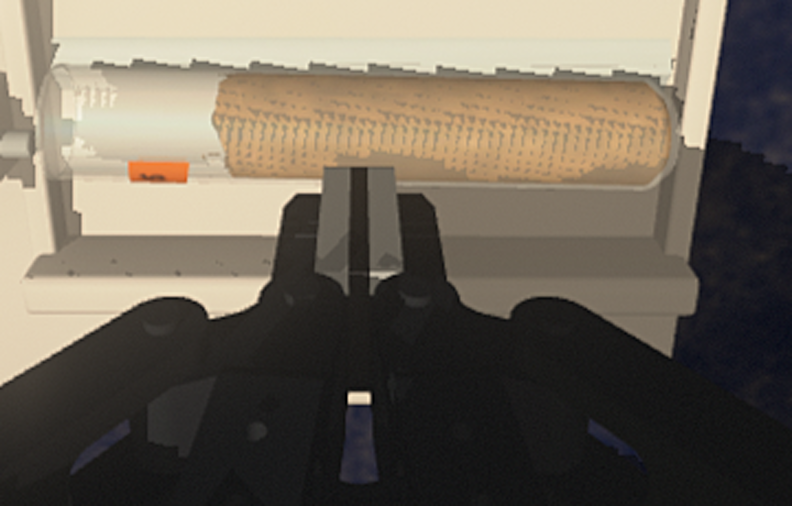

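The vial now lies in the middle cradle between the ribs, spanning x 43–675 and y 65–188, and the finger at (358,167) is on its mid length. Now for the second rib.

Call:
send_rows([
  [3,0,-1,0,0,0],
  [7,0,-1,0,0,0],
  [11,0,-1,0,0,0],
  [15,0,-1,0,0,0],
  [18.5,0,-1,0,0,0],
  [19,0,1,0,0,0],
  [19,0,3,0,0,0],
  [19,0,4.5,0,0,0],
])

```text
time: 28.27
ee_pos: [542.1, 106.9, 110.2]
tcp_rot: [0.0, -0.053, 0.999, 0.0]
force: [0.0, -0.2, -1.1]
opening: -0.0
grip_force: 0.0
```

Call:
send_rows([
  [0,0,0.5,0,0,0],
  [0,0,0.9,0,0,0],
  [0,0,1.1,0,0,0],
  [0,0,1.3,0,0,0],
  [0,0,1.5,0,0,0],
  [0,0,1.5,0,0,0],
])

```text
time: 28.77
ee_pos: [542.2, 106.9, 108.9]
tcp_rot: [0.0, -0.053, 0.999, 0.0]
force: [-0.0, -0.4, 0.6]
opening: 0.0
grip_force: 0.0
```

```bash
python3 -c "
from h import *
skew(skew2(325,415))"
```

```text
t28.87 F [0.08 0.89 0.31] sd [0.65 0.11 0.02] P [542.14 106.87 108.95] [0.01 0.01 0.01]
skew 1.03 edge 4.4 mid~-9.7 sd 0.14 tcp [-19.98531723  -0.28378617]
skew deg 1.02 lower edge x 4.4 mid centre x -10.1 n 30 sd 0.14 tcp x -20.0
```

Call:
send_rows([
  [-0.7,0,0,0,0,0],
  [-1,0,0.2,0,0,0],
  [-1,0,0.4,0,0,0],
  [-1,0,0.4,0,0,0],
])

```text
time: 29.25
ee_pos: [543.4, 107.0, 108.8]
tcp_rot: [0.0, -0.053, 0.999, 0.0]
force: [-0.7, 0.8, 1.6]
opening: 0.0
grip_force: 1.0
```

Call:
send_rows([
  [-0.4,0,-0.02,0,0,0],
  [-0.8,0,-0.1,0,0,0],
  [-1.2,0,-0.2,0,0,0],
  [-1.6,0,-0.3,0,0,0],
  [-2,0,-0.4,0,0,0],
  [-2,0,-0.4,0,0,0],
])

```text
time: 29.75
ee_pos: [545.2, 107.1, 109.1]
tcp_rot: [0.0, -0.053, 0.999, 0.0]
force: [-0.7, -0.5, 4.5]
opening: -0.002
grip_force: 2.3
```

Climbing. I'll continue with the ramp slope.

Call:
send_rows([
  [-0.5,0,-0.1,0,0,0],
  [-1.1,0,-0.2,0,0,0],
  [-1.7,0,-0.32,0,0,0],
  [-2.3,0,-0.45,0,0,0],
  [-3,0,-0.6,0,0,0],
  [-3,0,-0.6,0,0,0],
])

```text
time: 30.25
ee_pos: [548.3, 107.5, 109.9]
tcp_rot: [0.0, -0.053, 0.999, 0.0]
force: [-2.3, -1.4, 5.9]
opening: -0.004
grip_force: 2.9
```

Call:
send_rows([
  [-0.5,0,-0.12,0,0,0],
  [-1.1,0,-0.25,0,0,0],
  [-1.7,0,-0.4,0,0,0],
  [-2.3,0,-0.55,0,0,0],
  [-3,0,-0.7,0,0,0],
  [-3,0,-0.7,0,0,0],
])

```text
time: 30.75
ee_pos: [551.5, 107.8, 110.7]
tcp_rot: [0.0, -0.053, 0.999, 0.0]
force: [-0.8, -0.2, 5.6]
opening: 0.0
grip_force: 2.9
```

```bash
python3 -c "
from h import *
skew(skew2(325,415))"
```

```text
t30.85 F [-1.11 -0.61  5.51] sd [0.38 0.36 0.37] P [551.46 107.78 110.68] [0.02 0.01 0.01]
skew 0.15 edge 9.7 mid~-4.4 sd 0.12 tcp [-10.62607319  -0.33977963]
skew deg 0.55 lower edge x 9.4 mid centre x -4.9 n 40 sd 0.25 tcp x -10.6
```

Call:
send_rows([
  [-0.6,0,-0.12,0,0,0],
  [-1.2,0,-0.24,0,0,0],
  [-1.8,0,-0.34,0,0,0],
  [-2.4,0,-0.44,0,0,0],
  [-3,0,-0.52,0,0,0],
  [-3,0,-0.52,0,0,0],
])

```text
time: 31.4
ee_pos: [554.6, 108.1, 111.2]
tcp_rot: [0.001, -0.053, 0.999, 0.0]
force: [-0.9, -0.5, 6.1]
opening: 0.001
grip_force: 2.7
```

Call:
send_rows([
  [-0.6,0,-0.08,0,0,0],
  [-1.2,0,-0.16,0,0,0],
  [-1.8,0,-0.23,0,0,0],
  [-2.4,0,-0.29,0,0,0],
  [-3,0,-0.34,0,0,0],
  [-3,0,-0.34,0,0,0],
])

```text
time: 31.9
ee_pos: [557.8, 108.4, 111.6]
tcp_rot: [0.001, -0.053, 0.999, 0.0]
force: [-1.2, -1.4, 4.7]
opening: -0.0
grip_force: 2.6
```

Call:
send_rows([
  [-0.6,0,-0.04,0,0,0],
  [-1.2,0,-0.07,0,0,0],
  [-1.8,0,-0.1,0,0,0],
  [-2.4,0,-0.12,0,0,0],
  [-3,0,-0.14,0,0,0],
  [-3,0,-0.14,0,0,0],
])

```text
time: 32.4
ee_pos: [560.8, 108.7, 111.7]
tcp_rot: [0.001, -0.053, 0.999, 0.0]
force: [-0.5, -0.5, 4.6]
opening: -0.001
grip_force: 2.6
```

```bash
python3 -c "
from h import *
skew(skew2(325,415))"
```

```text
t32.50 F [ 0.2  -0.37  5.34] sd [0.45 0.89 0.21] P [560.82 108.7  111.77] [0.01 0.01 0.01]
skew -0.08 edge 14.5 mid~0.4 sd 0.00 tcp [-1.28898252 -0.31052584]
skew deg 0.29 lower edge x 14.2 mid centre x 0.1 n 42 sd 0.17 tcp x -1.3
```

Call:
send_rows([
  [-0.6,0,0,0,0,0],
  [-1.2,0,0,0,0,0],
  [-1.8,0,0,0,0,0],
  [-2.4,0,0,0,0,0],
  [-3,0,0,0,0,0],
  [-3.6,0,0,0,0,0],
  [-4,0,0.01,0,0,0],
  [-4,0,0.01,0,0,0],
])

```text
time: 33.22
ee_pos: [564.8, 109.1, 111.8]
tcp_rot: [0.001, -0.053, 0.999, 0.0]
force: [0.1, -1.0, 5.4]
opening: 0.001
grip_force: 2.7
```

Call:
send_rows([
  [-0.6,0,0.02,0,0,0],
  [-1.2,0,0.04,0,0,0],
  [-1.8,0,0.07,0,0,0],
  [-2.4,0,0.11,0,0,0],
  [-3,0,0.15,0,0,0],
  [-3,0,0.15,0,0,0],
])

```text
time: 33.72
ee_pos: [568.0, 109.5, 111.7]
tcp_rot: [0.001, -0.053, 0.999, 0.0]
force: [0.6, -1.4, 5.2]
opening: -0.003
grip_force: 2.7
```

Call:
send_rows([
  [-0.6,0,0.05,0,0,0],
  [-1.2,0,0.11,0,0,0],
  [-1.8,0,0.17,0,0,0],
  [-2.4,0,0.24,0,0,0],
  [-3,0,0.32,0,0,0],
  [-3,0,0.32,0,0,0],
])

```text
time: 34.22
ee_pos: [571.1, 109.8, 111.5]
tcp_rot: [0.001, -0.053, 0.999, 0.0]
force: [0.9, 0.2, 5.3]
opening: -0.001
grip_force: 2.7
```

```bash
python3 -c "
from h import *
skew(skew2(325,415))"
```

```text
t34.32 F [ 1.08 -0.77  5.21] sd [0.06 0.19 0.18] P [571.13 109.79 111.5 ] [0.01 0.   0.01]
skew -3.74 edge 24.1 mid~10.0 sd 5.16 tcp [ 9.13758366 -0.34893325]
skew deg -0.49 lower edge x 18.6 mid centre x 4.7 n 42 sd 0.15 tcp x 9.1
```

Call:
send_rows([
  [-0.8,0,0.1,0,0,0],
  [-1.6,0,0.22,0,0,0],
  [-2.4,0,0.35,0,0,0],
  [-3.2,0,0.5,0,0,0],
  [-4,0,0.65,0,0,0],
  [-4,0,0.65,0,0,0],
])

```text
time: 34.87
ee_pos: [575.2, 110.2, 110.8]
tcp_rot: [0.002, -0.053, 0.999, 0.0]
force: [1.3, 0.5, 4.9]
opening: -0.001
grip_force: 2.8
```

Call:
send_rows([
  [-0.8,0,0.15,0,0,0],
  [-1.6,0,0.3,0,0,0],
  [-2.4,0,0.5,0,0,0],
  [-3.2,0,0.7,0,0,0],
  [-4,0,0.9,0,0,0],
  [-4,0,0.9,0,0,0],
])

```text
time: 35.37
ee_pos: [578.9, 110.6, 109.7]
tcp_rot: [0.001, -0.053, 0.999, 0.0]
force: [3.5, -1.1, 6.0]
opening: 0.001
grip_force: 2.8
```

Call:
send_rows([
  [-0.5,0,-0.2,0,0,0],
  [-1,0,-0.5,0,0,0],
  [-1.5,0,-1,0,0,0],
  [-2,0,-3,0,0,0],
  [-2,0,-6,0,0,0],
  [-2,0,-6,0,0,0],
])

```text
time: 35.87
ee_pos: [579.1, 111.2, 114.9]
tcp_rot: [-0.001, -0.053, 0.999, 0.0]
force: [-0.9, -0.3, -0.6]
opening: 0.002
grip_force: 0.0
```

```bash
python3 -c "
from h import *
im=av(2);skew(im); cv2.imwrite('pics/w8b.png',cv2.resize(im[140:420,60:480,::-1],None,fx=1.9,fy=1.9,interpolation=cv2.INTER_CUBIC))"
```

```text
t35.97 F [-0.05  0.01 -0.42] sd [0.03 0.61 0.01] P [579.28 111.11 114.81] [0.02 0.01 0.03]
skew deg -0.95 lower edge x 24.9 mid centre x 11.1 n 42 sd 0.15 tcp x 17.4
```

View pics/w8b.png

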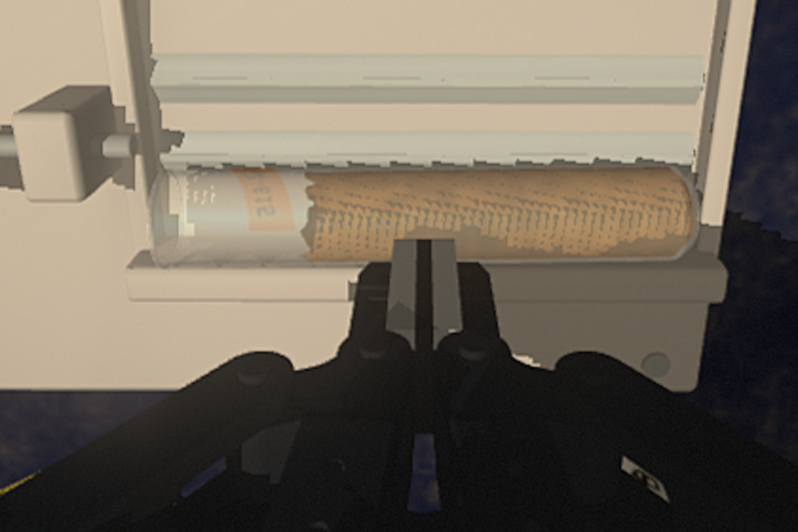

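The vial is in the last cradle, against the stop with rib 2 behind it, at board x≈10.8 and square to the board. Next is the bolt: I'll raise and move behind the knob, at board (-7, -163).

Call:
send_rows([
  [0,0,-15,0,0,0],
  [0,-5,-36,0,0,0],
  [5,-30,-40,0,0,0],
  [10,-60,-40,0,0,0],
  [15,-90,-40,0,0,0],
  [20,-122,-40,0,0,0],
  [24.5,-150,-40,0,0,0],
  [24.5,-163,-40,0,0,0],
])

```text
time: 36.63
ee_pos: [571.5, -58.9, 155.1]
tcp_rot: [-0.001, -0.051, 0.999, -0.001]
force: [-0.1, -0.9, 1.4]
opening: 0.003
grip_force: 0.0
```

Call:
send_rows([
  [0,0,0,0,0,0],
  [0,0,0,0,0,0],
  [0,0,0,0,0,0],
  [0,0,0,0,0,0],
])

```text
time: 36.97
ee_pos: [572.9, -51.6, 154.9]
tcp_rot: [-0.0, -0.055, 0.999, 0.001]
force: [-0.5, 0.1, -0.6]
opening: 0.0
grip_force: 0.0
```

```bash
python3 -c "
from h import *
im=av(2); o=r.observe(); w=vision.camera_info('wrist'); yaw=np.radians(5.95);Rb=np.array([[np.cos(yaw),-np.sin(yaw)],[np.sin(yaw),np.cos(yaw)]]);O=np.array([562.,109.2])
print('tcp',(o['ee_pos'][:2]-O)@Rb); P=proj(w,[np.r_[O+Rb@[-7.2,-130],62],np.r_[O+Rb@[-7.2,-130],14]]); print(P, (P-[100,140])*1.75)
cv2.imwrite('pics/w9b.png',cv2.resize(im[140:420,100:540,::-1],None,fx=1.75,fy=1.75,interpolation=cv2.INTER_CUBIC))"
```

```text
t37.07 F [0.03 0.54 0.75] sd [0.28 0.12 0.38] P [572.88 -51.83 154.99] [0.   0.14 0.03]
tcp [  -5.88506356 -161.43615648]
[[350.78628733 258.72012669]
 [337.13982588 223.35073078]] [[438.87600282 207.76022171]
 [414.99469528 145.86377887]]
```

View pics/w9b.png

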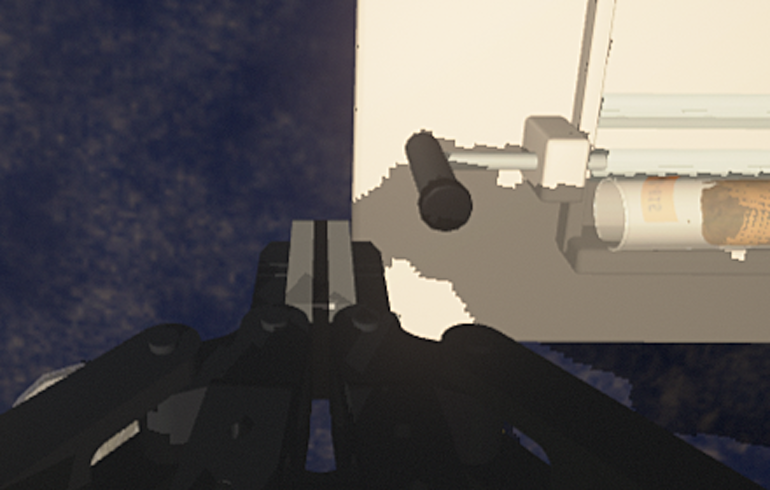

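The knob cap is at (446,205), within 2 mm of where the projection puts it. The fingertips are clear on its outer side at (320,220). I'll descend and push +y.

Call:
send_rows([
  [0,0,8,0,0,0],
  [0,0,20,0,0,0],
  [0.5,0,32,0,0,0],
  [1,0,39,0,0,0],
  [1,0,40,0,0,0],
  [1,0,40,0,0,0],
])

```text
time: 37.57
ee_pos: [571.1, -54.0, 113.9]
tcp_rot: [-0.001, -0.053, 0.999, -0.0]
force: [-0.0, 0.9, -0.9]
opening: -0.002
grip_force: 0.0
```

Call:
send_rows([
  [0,3,0,0,0,0],
  [0,6,0,0,0,0],
  [0,9,0,0,0,0],
  [0,12,0,0,0,0],
  [0,15,0,0,0,0],
  [0,18,0,0,0,0],
  [0,21,0,0,0,0],
  [0,24,0,0,0,0],
])

```text
time: 38.23
ee_pos: [569.5, -30.6, 115.5]
tcp_rot: [0.0, -0.053, 0.999, -0.0]
force: [-0.2, -2.9, 2.2]
opening: -0.002
grip_force: 1.3
```

Call:
send_rows([
  [0,2,0,0,0,0],
  [0,4,0,0,0,0],
  [0,6,0,0,0,0],
  [0,8,0,0,0,0],
  [0,10,0,0,0,0],
  [0,12,0,0,0,0],
  [0,14,0,0,0,0],
  [0,14,0,0,0,0],
])

```text
time: 38.9
ee_pos: [567.8, -15.4, 115.2]
tcp_rot: [0.0, -0.053, 0.999, 0.0]
force: [1.1, -1.7, 1.6]
opening: -0.002
grip_force: 0.9
```

```bash
python3 -c "
from h import *
av(2); o=r.observe(); yaw=np.radians(5.95);Rb=np.array([[np.cos(yaw),-np.sin(yaw)],[np.sin(yaw),np.cos(yaw)]]);O=np.array([562.,109.2])
print('tcp',(o['ee_pos'][:2]-O)@Rb)"
```

```text
t39.00 F [ 0.56 -0.93  0.36] sd [0.03 0.23 0.08] P [567.65 -15.51 115.03] [0.06 0.02 0.05]
tcp [  -7.36416894 -124.63719232]
```

Sliding at about 2.5 N of friction. I'll creep up to the hard stop.

Call:
send_rows([
  [0,1.5,0,0,0,0],
  [0,3,0,0,0,0],
  [0,4.5,0,0,0,0],
  [0,6,0,0,0,0],
  [0,7,0,0,0,0],
  [0,7,0,0,0,0],
])

```text
time: 39.5
ee_pos: [567.0, -10.8, 115.1]
tcp_rot: [0.0, -0.053, 0.999, -0.001]
force: [2.2, -5.7, 0.0]
opening: -0.0
grip_force: 2.8
```

Call:
send_rows([
  [0,0.7,0,0,0,0],
  [0,1.4,0,0,0,0],
  [0,2,0,0,0,0],
  [0,2,0,0,0,0],
])

```text
time: 39.83
ee_pos: [567.0, -10.5, 115.1]
tcp_rot: [0.0, -0.052, 0.999, -0.002]
force: [2.8, -8.8, 0.0]
opening: 0.001
grip_force: 4.4
```

Call:
send_rows([
  [0,0.7,0,0,0,0],
  [0,1.4,0,0,0,0],
  [0,2,0,0,0,0],
  [0,2,0,0,0,0],
])

```text
time: 40.17
ee_pos: [566.9, -10.1, 115.2]
tcp_rot: [0.0, -0.052, 0.999, -0.003]
force: [1.9, -12.1, -0.1]
opening: -0.002
grip_force: 5.9
```

The force rises without any travel, which is the hard stop, and TCP y≈-119.5 matches the pin at -100. Back off, rise and check.

Call:
send_rows([
  [0,-2,0,0,0,0],
  [0,-6,0,0,0,0],
  [0,-12,0,0,0,0],
  [0,-20,0,0,0,0],
  [0,-26,-5,0,0,0],
  [0,-28,-20,0,0,0],
  [0,-28,-45,0,0,0],
  [0,-28,-75,0,0,0],
])

```text
time: 40.83
ee_pos: [568.3, -33.3, 189.6]
tcp_rot: [-0.002, -0.053, 0.999, 0.0]
force: [0.8, 0.7, 0.1]
opening: -0.003
grip_force: 0.0
```

Call:
send_rows([
  [10,10,-30,0,0,0],
  [20,20,-50,0,0,0],
  [30,30,-60,0,0,0],
  [30,30,-60,0,0,0],
  [30,30,-60,0,0,0],
])

```text
time: 41.25
ee_pos: [536.7, -6.0, 251.0]
tcp_rot: [0.001, -0.054, 0.999, 0.0]
force: [0.2, -0.1, -0.3]
opening: 0.003
grip_force: 0.0
```

```bash
python3 -c "
from h import *
im=av(3); w=vision.camera_info('wrist'); yaw=np.radians(5.95);Rb=np.array([[np.cos(yaw),-np.sin(yaw)],[np.sin(yaw),np.cos(yaw)]]);O=np.array([562.,109.2])
print(proj(w,[np.r_[O+Rb@[-7.2,-100],62],np.r_[O+Rb@[-7.2,-130],62],np.r_[O+Rb@[10.5,-64],24.1],np.r_[O+Rb@[10.5,65],24.1]])*1.4)
cv2.imwrite('pics/w10b.png',cv2.resize(im[:,:,::-1],(784,588),interpolation=cv2.INTER_CUBIC))"
```

```text
t41.40 F [ 0.16  0.24 -0.17] sd [0.24 0.31 0.14] P [536.49  -6.86 249.59] [0.06 0.19 0.39]
[[423.11887534 337.65731017]
 [366.89821013 337.61443449]
 [478.42507919 339.60669987]
 [689.09610282 339.76801655]]
```

View pics/w10b.png

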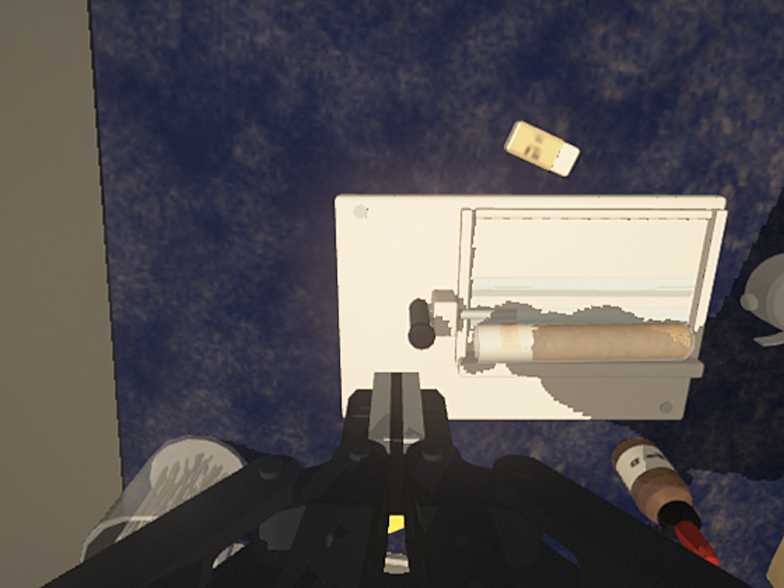

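The knob is at (423,335), against (423,338) predicted for home. The rod lies behind the vial, the vial sits in the last cradle, and the other things are untouched. I'm handing in.

```bash
python3 -c "
from cell import r
print(r.close_job())"
```

```text
the job is handed in; nothing more can be done
None
```

The vial lies in the last cradle with the slide bolt fully home behind it, and the job was handed in at 41.4 s; the highest force I read on the vial was about 9 N, it once rolled back about 10 mm off rib 1 when I lifted the finger, and the other things were left where they were.

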